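# Restock the bulb display and set its stock marker

### The arm

A 6-joint arm with a two-finger parallel gripper is mounted at the origin on the work surface. World frame = base frame: x ahead of the robot, y to its left, z up, the work surface at z = 0. Lengths are in mm, angles in rad, forces in N, time in s.
With the tool pointing down it reaches from about 350 to 775 mm from the base axis. Payload 7.3 kg.
Tool frame: the origin (TCP) lies at the centre of the arm's flange, where the gripper is bolted on; the fingertips stand 178 mm ahead of it and the grasp point (between the pads) lies 159 mm ahead of it; z points along the fingers, y is the line along which they close (so a half turn about z gives the same grasp; the last joint's range is limited). The gripper opens to 92 mm and grips with 3 to 60 N. Pads are 19 mm wide; open, the fingers measure 130 mm over their backs; the gripper's body (75 mm by 190 mm) begins 47 mm behind the grasp point.
Start: joints at [-1.372, 0.342, 1.524, -0, 1.275, -0.146], TCP at [177.474, -494.096, 404.741] pointing down, gripper open.
Joint ranges: [-2.53, 2.53], [-0.77, 2.02], [0.04, 2.7], [-1, 4.14], [0.28, 2.66], [-3.11, 3.11]. Speed limits (rad/s): [2.57, 2.57, 3.14, 3.14, 3.14, 3.14].

### API

Orientations are given as [roll, pitch, yaw] about the fixed x, y, z axes, in that order (R = Rz(yaw) Ry(pitch) Rx(roll)).
In Python, from plant import * gives the robot as it stands. The module is installed in compiled form; this text tells all that it offers.
- The arm moves only by the shell command python3 -m inch 'ROWS'. ROWS is JSON, a list of rows, each a list of 5 numbers: the shift along the tool's x, y, z in m, then the turn about the tool's z in rad, then the opening, from 0 (shut) to 1 (fully open). In form: [[tx, ty, tz, spin, claw], ...]. A call has 1 to 8 rows; each row is the pose to reach, as a shift and turn from the pose commanded when the call began, along the tool's axes at that moment; what a row does not reach only later rows make up. A row lasts 1/12 s, in which the tool goes at most 41.7 mm and 7.16 degrees, less where a joint would pass 70% of its speed; a pose out of reach is approached as far as the arm can. A call with a gripper value outside its range is refused whole. The fingers move at their own pace and stop on an object; the grip force is fixed at half the most. Time passes only in rows, so rows that repeat a pose let the fingers close. It gives the time, the measured TCP pose, the force, the opening and the grip force at its end, in the units of the state.
- get_obs(): the state, without advancing time (a new reading comes with each control period).
- capture(name): name is "scene" or "side" or "wrist"; returns a dict with "color" (480x640x3 uint8, red, green, blue), "intrinsics" (3x3 intrinsics, pixels), "pose" (4x4, takes a point from camera to world coordinates). Camera axes: x right, y down, z forward; pixel columns grow to the right and rows downward; lengths in mm; the calibration is good to about 2 mm. A picture is of the moment at which its call begins. There is no depth.
- close_job(): hands the job in; it is judged then, once.
Trained networks look in a picture, given as the dict that the camera call returned (one of the last four; its "shot" number tells which), for a name from the list of things; names that differ only in an ending like _2 or _b are one class to them, and where a whole thing is asked for, a point or a joint stands for the part that bears it (a point fixed in the world has none). Each returns a list of dicts, best first, with "conf" (0 to 1); they miss things now and then, are a little off and sometimes report something else, mostly with a low value. They report only what shows in the picture. A call takes as long as a camera call. They do not tell look-alikes from the thing itself.
- look_for(picture, target): "rect" ([centre column, centre row, width, height] in pixels, round what is visible of it).
- trace(picture, target): "pixels" (480x640 bool, what is visible of it) and "rect" ([centre column, centre row, width, height] in pixels, round what is visible of it).
- tip_of(picture, target): "centre" ([column, row] in pixels: a listed point, or the origin of a listed thing).
The state is a dict: "time": time; "joint_positions": joint angles; "dq": joint speeds; "tau": joint torques, N m; "tool_pos": TCP position; "tcp_rot": TCP orientation; "contact_force": force on the tool from outside, world axes, zero at the start; "moment": the same for the moment, N m; "grip_width": finger opening in mm; "finger_force": force on a finger pad.
Only numpy, scipy, OpenCV 4.12 (cv2) and the standard library are available. Lean on these libraries where they do the work, as an engineer would, in place of code of your own. Each camera call takes 0.05 s, during which the arm holds its last target. There are 200 camera calls.

### The job

Set out the shop's bulb display: move the mug that was left on the blue mat to the cork coaster, standing upright and wholly on it, and lay every carton flat and squarely inside a spot of the mat of its own colour, one carton to a spot. Slide the red stock marker to the column with as many pips as there are bulb cartons today (four to six). Leave everything else on the counter where it is.

Things in the scene. Friction and masses are not known exactly. Their poses are not given: they have to be found in the camera images.
- blue_spot0 (a point): centre of one of three white-outlined spots (91 x 58 mm inside, 100 mm apart in a row along y) on top of the blue mat; y along the mat's length, z up. The mat, 310 x 75 mm and 4 mm thick, is fixed to the counter and centred on spot1
- blue_spot1 (a point): centre of one of three white-outlined spots (91 x 58 mm inside, 100 mm apart in a row along y) on top of the blue mat; y along the mat's length, z up. The mat, 310 x 75 mm and 4 mm thick, is fixed to the counter and centred on spot1
- blue_spot2 (a point): centre of one of three white-outlined spots (91 x 58 mm inside, 100 mm apart in a row along y) on top of the blue mat; y along the mat's length, z up. The mat, 310 x 75 mm and 4 mm thick, is fixed to the counter and centred on spot1
- yellow_spot0 (a point): centre of one of three white-outlined spots (91 x 58 mm inside, 100 mm apart in a row along y) on top of the yellow mat; y along the mat's length, z up. The mat, 310 x 75 mm and 4 mm thick, is fixed to the counter and centred on spot1
- yellow_spot1 (a point): centre of one of three white-outlined spots (91 x 58 mm inside, 100 mm apart in a row along y) on top of the yellow mat; y along the mat's length, z up. The mat, 310 x 75 mm and 4 mm thick, is fixed to the counter and centred on spot1
- yellow_spot2 (a point): centre of one of three white-outlined spots (91 x 58 mm inside, 100 mm apart in a row along y) on top of the yellow mat; y along the mat's length, z up. The mat, 310 x 75 mm and 4 mm thick, is fixed to the counter and centred on spot1
- blue1: loose blue bulb carton with a white band and white discs, 80 mm long along its y axis, 44 x 44 mm across, 0.12 kg, any long face may be down; origin at its centre; always there
- blue2: loose blue bulb carton with a white band and white discs, 80 mm long along its y axis, 44 x 44 mm across, 0.12 kg, any long face may be down; origin at its centre; may be absent on a given day
- blue3: loose blue bulb carton with a white band and white discs, 80 mm long along its y axis, 44 x 44 mm across, 0.12 kg, any long face may be down; origin at its centre; may be absent on a given day
- yellow1: loose yellow bulb carton with a red band and white discs, 80 mm long along its y axis, 44 x 44 mm across, 0.12 kg, any long face may be down; origin at its centre; always there
- yellow2: loose yellow bulb carton with a red band and white discs, 80 mm long along its y axis, 44 x 44 mm across, 0.12 kg, any long face may be down; origin at its centre; may be absent on a given day
- yellow3: loose yellow bulb carton with a red band and white discs, 80 mm long along its y axis, 44 x 44 mm across, 0.12 kg, any long face may be down; origin at its centre; may be absent on a given day
- mug: white mug left on the blue mat, 64 mm across, 66 mm high, wall 4 mm, handle towards its +y reaching 69 mm from the axis; origin at the centre of its underside, z up
- coaster: round cork coaster fixed to the counter, 104 mm across, 4 mm thick; origin at the centre of its underside
- marker_base: track of the stock marker, 40 x 200 x 14 mm, long along its y axis, fixed to the counter; origin at the centre of its underside. On its +x side a black scale with columns of white pips, 25 mm apart: none at y = -75 mm, one pip at -50 mm, two at -25 mm ... six at +75 mm
- marker_top (a point): top centre of the marker's red grip (28 mm in the track's x, 20 mm along the track, 40 mm high, its top 54 mm above the counter)
- marker (a joint): position of the red grip along the track, 0 to 0.150 m: 0 at the blank end, 0.025 m for each pip, growing to the track's +y; it stays where it is left
- tin: brass tin, 50 mm across, 35 mm high, a bystander to leave alone; origin at the centre of its underside
- tape_measure: yellow tape measure standing on edge, 65 x 38 x 62 mm, a bystander to leave alone; origin at the centre of its underside
- stapler: red and black stapler, 150 x 36 x 48 mm, long along x, a bystander to leave alone; origin at the centre of its underside
- spray_can: red spray can, 52 mm across, 180 mm high, a bystander to leave alone; origin at the centre of its underside
- packing_tape: roll of clear packing tape lying flat, 110 mm across, 48 mm high, a bystander to leave alone; origin at the centre of its underside
Things that resemble listed ones, but are neither listed nor needed, are in the scene too. What is shaped like the yellow2 but green or pink is not meant.

How it is judged:
By the outcome, as a careful person would: the job done as asked, in the order asked, and still so for the second after the job is handed in, with the robot touching nothing.
Of blue2, blue3, yellow2, yellow3 only 2 to 4 are there at a start; the rules pass over those that are not, and their reading is None.
At some moment in a run one of blue1, blue2, blue3, yellow1, yellow2, yellow3 may be knocked a few centimetres aside while the robot is not near it.
Once in a run the grip may slacken for a moment while it holds something.
It also fails if it takes over 210 s, if anything falls off the work surface, if the arm or the gripper's body presses on something with over 40 N, if the wrist force passes 120 N, or if a joint passes its speed limit or range.

## Working session

There is one attempt and no reset: what is moved stays moved. The work goes in short steps, Python scripts to look and compute and a shell command to move; the robot and the scene stay as the last step left them, time stands still between calls to the robot, and variables do not carry over. Pictures are saved under pics/ and viewed, at most 14 in all, crops included, and the job is handed in when it is done.

```bash
mkdir -p pics; cat > h.py <<'E'
from plant import *
import numpy as np, cv2
def save(n,p): cv2.imwrite(f'pics/{n}.png',p['color'][:,:,::-1])
def ray(p,px):
    K=np.array(p['intrinsics']);T=np.array(p['pose'])
    d=T[:3,:3]@np.linalg.solve(K,[px[0],px[1],1.]);return T[:3,3],d
def at(p,px,z):
    o,d=ray(p,px);return (o+d*(z-o[2])/d[2]).round(1)
def proj(p,X):
    T=np.array(p['pose']);c=T[:3,:3].T@(np.array(X,float)-T[:3,3]);u=np.array(p['intrinsics'])@c;return (u[:2]/u[2]).round(1)
def tri(ps,pxs):
    A=np.zeros((3,3));b=np.zeros(3)
    for p,x in zip(ps,pxs):
        o,d=ray(p,x);d=d/np.linalg.norm(d);M=np.eye(3)-np.outer(d,d);A+=M;b+=M@o
    return np.linalg.solve(A,b).round(1)
E
python3 - <<'E'
from h import *
o=get_obs();print({k:np.round(v,3) for k,v in o.items()})
for n in('scene','side'):
    p=capture(n);save(n,p);print(n,np.array(p['intrinsics'])[0,0],np.array(p['pose']).round(2).tolist())
    for t in ['blue1','yellow1','mug','coaster','marker_base','marker_top','blue_spot0','blue_spot1','blue_spot2','yellow_spot0','yellow_spot1','yellow_spot2']:
        print(t,[(np.round(r['centre']).tolist(),round(r['conf'],2),at(p,r['centre'],{'b':22,'y':22}.get(t[0],4) if 'spot' not in t else 4).tolist()) for r in tip_of(p,t)])
E
```

```text
{'time': np.float64(0.0), 'joint_positions': array([-1.372,  0.343,  1.525,  0.   ,  1.275, -0.146]), 'dq': array([-0.   , -0.002, -0.   , -0.   ,  0.002,  0.   ]), 'tau': array([-1.0000e-03, -4.3125e+01, -2.4422e+01,  7.2000e-02,  5.6000e-02,
       -0.0000e+00]), 'tool_pos': array([ 177.444, -493.953,  404.024]), 'tcp_rot': array([-3.14 , -0.   ,  0.345]), 'contact_force': array([ 0.283, -0.866, -0.687]), 'moment': array([0.04 , 0.027, 0.005]), 'finger_force': np.float64(0.0), 'grip_width': np.float64(91.534)}
scene 542.1005183063963 [[-0.1, 0.69, -0.71, 1421.84], [0.99, 0.07, -0.07, 108.18], [0.0, -0.72, -0.7, 930.99], [0.0, 0.0, 0.0, 1.0]]
blue1 [([322.0, 226.0], 0.87, [459.7, 11.4, 22.0])]
yellow1 [([502.0, 243.0], 0.97, [471.6, 443.1, 22.0]), ([452.0, 231.0], 0.88, [444.0, 325.7, 22.0]), ([214.0, 206.0], 0.81, [415.5, -270.9, 22.0]), ([500.0, 209.0], 0.66, [348.3, 452.4, 22.0])]
mug [([180.0, 261.0], 0.98, [594.1, -307.2, 4.0]), ([503.0, 241.0], 0.64, [446.0, 451.6, 4.0]), ([185.0, 319.0], 0.29, [755.7, -250.3, 4.0])]
coaster [([374.0, 236.0], 0.67, [461.8, 138.6, 4.0])]
marker
[... 1895 characters left out ...]
lue_spot1 [([319.0, 216.0], 0.95, [586.2, -128.9, 4.0]), ([348.0, 171.0], 0.83, [613.9, -337.3, 4.0]), ([337.0, 194.0], 0.77, [589.0, -231.6, 4.0]), ([312.0, 311.0], 0.36, [432.2, 145.1, 4.0])]
blue_spot2 [([319.0, 216.0], 0.95, [586.2, -128.9, 4.0]), ([348.0, 171.0], 0.83, [613.9, -337.3, 4.0]), ([337.0, 194.0], 0.77, [589.0, -231.6, 4.0]), ([312.0, 311.0], 0.36, [432.2, 145.1, 4.0])]
yellow_spot0 [([246.0, 301.0], 0.93, [583.7, 211.1, 4.0]), ([267.0, 276.0], 0.76, [586.3, 121.0, 4.0])]
yellow_spot1 [([246.0, 301.0], 0.93, [583.7, 211.1, 4.0]), ([267.0, 276.0], 0.76, [586.3, 121.0, 4.0])]
yellow_spot2 [([246.0, 301.0], 0.93, [583.7, 211.1, 4.0]), ([267.0, 276.0], 0.76, [586.3, 121.0, 4.0])]
```

View pics/scene.png

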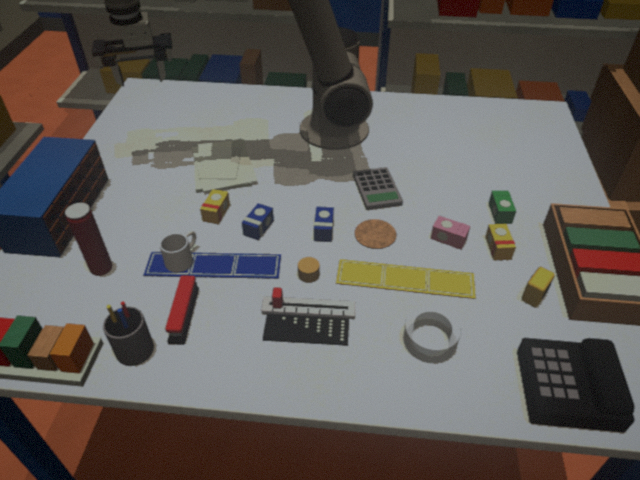

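View pics/side.png

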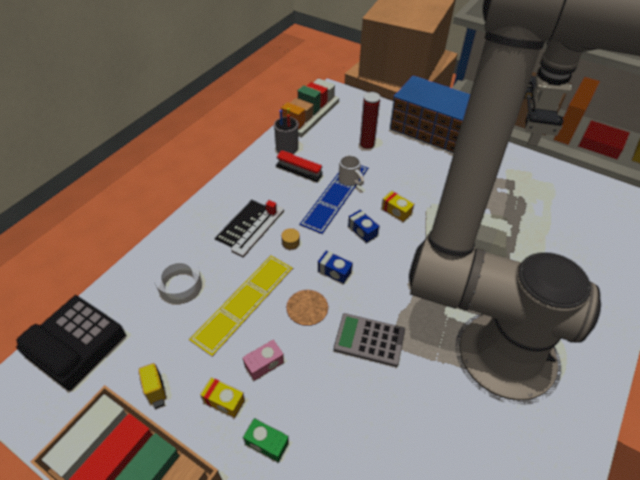

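The scene shows blue cartons at (258,220) and (323,222), and yellow cartons at (215,206) and (500,240), so four in all. The green (502,207) and pink (450,232) ones are decoys, and the yellow block at (538,285) is the tape measure. The mug is on blue at (178,252), the coaster at (376,234) and the marker at (308,305). The side view shows the same items. Next I measure the mats, coaster and cartons by colour, rectified onto their planes.

```bash
cat >> h.py <<'E'
def go(x,y,z,yaw=None):
    """z=TCP height mm, yaw rad; prints tool shift (m) & spin from measured pose"""
    o=get_obs();P=np.array(o['tool_pos']);w=o['tcp_rot'][2];d=np.array([x,y,z])-P
    tx=np.array([np.cos(w),np.sin(w)]);ty=np.array([np.sin(w),-np.cos(w)])
    s=0 if yaw is None else (w-yaw+np.pi/2)%np.pi-np.pi/2
    print('shift',np.round([tx@d[:2]/1e3,ty@d[:2]/1e3,-d[2]/1e3,s],4).tolist(),'rows',round(max(np.linalg.norm(d)/41.7,abs(s)/.125),1))
def mask(p,lo,hi):
    h=cv2.cvtColor(p['color'],cv2.COLOR_RGB2HSV);return cv2.inRange(h,np.array(lo),np.array(hi))
def rect(p,m,z,mn=60):
    """connected blobs -> (area mm2, centre, size, long axis yaw) on plane z"""
    out=[]
    for c in cv2.findContours(cv2.morphologyEx(m,cv2.MORPH_CLOSE,np.ones((5,5))),cv2.RETR_EXTERNAL,cv2.CHAIN_APPROX_NONE)[0]:
        if cv2.contourArea(c)<mn: continue
        q=np.array([at(p,x[0],z)[:2] for x in c],np.float32);(cx,cy),(w,h),a=cv2.minAreaRect(q)
        yaw=a+(90 if h>w else 0);yaw=(yaw+90)%180-90
        out.append((round(cx,1),round(cy,1),round(max(w,h),1),round(min(w,h),1),round(yaw,1),c.reshape(-1,2).mean(0).round().tolist()))
    return out
E
python3 - <<'E'
from h import *
for n in('scene','side'):
    p=capture(n)
    for t,lo,hi in(('blue',(108,120,30),(125,255,255)),('yel',(20,120,60),(35,255,255)),('cork',(5,60,60),(18,190,255))):
        print(n,t)
        for r in rect(p,mask(p,lo,hi),4): 
            if r[2]<400: print('  ',r)
p=capture('wrist');save('w0',p)
o=get_obs();R=np.array(p['pose']);w=o['tcp_rot'][2]
T=np.array([[np.cos(w),np.sin(w),0],[np.sin(w),-np.cos(w),0],[0,0,-1]])
print('cam in tool',(T.T@(R[:3,3]-o['tool_pos'])).round(1),(T.T@R[:3,:3]).round(3).tolist(),p['intrinsics'][0][0])
go(560,-225,400,0)
E
```

```text
scene blue
   (992.7, 596.3, 51.1, 20.9, -52.3, [632.0, 473.0])
   (1064.0, -450.9, 172.7, 18.7, 58.5, [23.0, 452.0])
   (595.0, -174.4, 196.4, 69.2, -83.7, [237.0, 267.0])
   (610.6, -338.5, 80.3, 62.1, -89.6, [160.0, 269.0])
   (395.9, 9.8, 49.9, 40.9, 5.1, [324.0, 214.0])
   (404.4, -154.6, 52.4, 41.9, -19.3, [260.0, 212.0])
   (-226.2, 782.1, 188.8, 71.6, -15.3, [578.0, 103.0])
   (-351.6, -430.8, 187.0, 126.3, -1.1, [221.0, 69.0])
   (-1049.1, 976.1, 237.2, 211.6, 89.1, [577.0, 8.0])
   (-868.6, 27.7, 337.5, 221.6, 8.3, [359.0, 13.0])
scene yel
   (564.4, 519.8, 75.9, 38.4, -32.0, [541.0, 280.0])
   (591.3, 214.1, 306.7, 72.0, 87.9, [406.0, 278.0])
   (434.3, 450.6, 97.7, 46.7, 6.3, [502.0, 238.0])
   (376.5, -283.7, 97.2, 47.5, -8.7, [214.0, 202.0])
   (-348.7, 520.8, 195.1, 136.7, -0.1, [493.0, 83.0])
   (-226.6, -803.2, 197.3, 44.8, 30.3, [109.0, 80.0])
   (-318.2, -743.5, 141.0, 105.5, 30.5, [132.0, 67.0])
   (-396.2, 299.3, 292.9, 83.3, -2.0, [427.0, 73.0])
   (-1146.6, 1193.8, 138.5, 34.3, -83.7, [624.0, 1.0])
scene cork
   (1092.4, -460.7, 111.6, 37.2, 57.8, [12.0, 465.0]
[... 931 characters left out ...]
76.3, 430.3, 91.2, 53.6, 8.5, [222.0, 396.0])
   (626.3, 492.0, 91.6, 39.9, -31.7, [152.0, 383.0])
   (588.1, 215.1, 306.3, 72.0, 87.8, [241.0, 305.0])
   (608.4, -17.7, 57.4, 41.2, -57.1, [290.0, 238.0])
   (421.2, -286.5, 94.0, 75.6, -7.5, [398.0, 206.0])
   (-102.9, -918.9, 118.4, 20.1, -79.9, [637.0, 152.0])
side cork
   (-273.6, -6.2, 317.7, 51.3, -89.3, [630.0, 423.0])
   (449.3, 141.7, 98.0, 97.8, 33.0, [307.0, 307.0])
   (611.9, -8.7, 70.9, 40.6, -21.4, [287.0, 240.0])
   (267.1, -916.9, 163.7, 35.8, -74.4, [521.0, 115.0])
cam in tool [76.8 -0.4 19.4] [[-0.0, -0.959, -0.284], [1.0, -0.001, 0.0], [-0.0, -0.284, 0.959]] 332.6913122555954
shift [0.451, -0.1239, 0.0047, 0.3448] rows 11.2
```

```bash
python3 -m inch '[[0.45,-0.124,0.005,0.345,1],[0.45,-0.124,0.005,0.345,1],[0.45,-0.124,0.005,0.345,1],[0.45,-0.124,0.005,0.345,1],[0.45,-0.124,0.005,0.345,1],[0.45,-0.124,0.005,0.345,1],[0.45,-0.124,0.005,0.345,1],[0.45,-0.124,0.005,0.345,1]]'; python3 - <<'E'
from h import *
go(560,-225,400,0)
E
```

```text
time: 2.12
tool_pos: [442.7, -307.0, 401.4]
tcp_rot: [3.141, -0.0, -0.0]
contact_force: [0.7, -1.4, 0.8]
grip_width: 92.1
finger_force: 0.0
shift [0.1173, -0.082, 0.0014, -0.0003] rows 3.4
```

```bash
python3 -m inch '[[0.117,-0.082,0.001,0,1],[0.117,-0.082,0.001,0,1],[0.117,-0.082,0.001,0,1],[0.117,-0.082,0.001,0,1],[0.117,-0.082,0.001,0,1],[0.117,-0.082,0.001,0,1]]'; cat >> h.py <<'E'
def carts(p,zt=44):
    for c,lo,hi in(('blue',(108,110,25),(125,255,255)),('yel',(20,110,50),(35,255,255))):
        for r in rect(p,mask(p,lo,hi),zt,300): print(c,r)
E
python3 - <<'E'
from h import *
p=capture('wrist');save('w1',p);print(get_obs()['tool_pos'].round(1) if hasattr(get_obs()['tool_pos'],'round') else get_obs()['tool_pos'])
print('z=44');carts(p);print('z=4');carts(p,4)
for t in('mug','blue1','yellow1','blue_spot0'): print(t,[(np.round(r['centre']).tolist(),round(r['conf'],2),at(p,r['centre'],22 if t[-1]=='1' else 4).tolist()) for r in tip_of(p,t)])
E
```

```text
time: 2.62
tool_pos: [558.8, -225.7, 399.8]
tcp_rot: [-3.142, 0.001, 0.002]
contact_force: [-0.3, -0.1, 0.3]
grip_width: 91.5
finger_force: 0.0
[ 558.  -226.6  399.9]
z=44
blue (455.7, -147.0, 42.4, 40.0, 73.0, [254.0, 306.0])
blue (600.0, -228.8, 274.7, 64.5, -85.4, [327.0, 165.0])
yel (354.8, -525.8, 138.0, 16.0, -89.9, [571.0, 384.0])
yel (387.5, -262.6, 44.5, 24.9, -90.0, [356.0, 361.0])
yel (450.7, -271.1, 43.4, 11.6, 80.3, [365.0, 313.0])
yel (602.3, -15.2, 40.2, 40.1, 47.7, [113.0, 177.0])
yel (591.6, 68.6, 79.4, 64.8, 87.9, [36.0, 188.0])
z=4
blue (434.2, -137.5, 47.5, 44.9, 72.4, [254.0, 306.0])
blue (595.8, -229.2, 307.4, 72.3, -85.4, [327.0, 165.0])
yel (321.4, -561.6, 154.4, 17.9, -89.9, [571.0, 384.0])
yel (358.0, -267.1, 49.8, 27.9, -90.0, [356.0, 361.0])
yel (428.7, -276.6, 48.6, 13.0, 80.4, [365.0, 313.0])
yel (598.4, 9.9, 44.9, 44.7, 47.4, [113.0, 177.0])
yel (586.4, 103.6, 88.9, 72.5, 87.9, [36.0, 188.0])
mug [([329.0, 177.0], 0.48, [598.3, -230.8, 4.0])]
blue1 [([124.0, 303.0], 0.89, [451.2, 13.4, 22.0]), ([265.0, 297.0], 0.63, [460.1, -155.5, 22.0])]
yellow1 [([357.0, 330.0], 0.87, [414.9, -265.4, 22.0]), ([32.0, 301.0], 0.62, [454.5, 121.5, 22.0])]
blue_spot0 [([238.0, 185.0], 0.75, [589.3, -127.8, 4.0]), ([327.0, 177.0], 0.66, [597.6, -227.8, 4.0])]
```

View pics/w1.png

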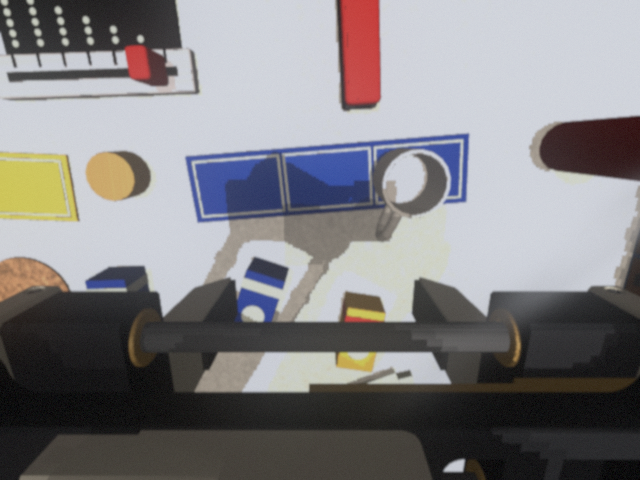

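The wrist view shows the blue mat at (327,165) with the mug rim at about (417,183) on its -y spot. The handle points down-left to (385,230). The spray can is at (590,150), and the cartons at (262,295) and (360,330) are partly hidden by the gripper. I take a second wrist position for the mug.

```bash
python3 -m inch '[[0,0.05,0,0,1],[0,0.1,0,0,1],[0,0.1,0,0,1],[0,0.1,0,0,1],[0,0.1,0,0,1]]'; python3 - <<'E'
from h import *
p=capture('wrist');save('w2',p)
ps=[p,capture('scene'),capture('side')]
for q in ps:
    for t in('mug','spray_can'):
        print(t,[(np.round(r['centre']).tolist(),round(r['conf'],2),at(q,r['centre'],4).tolist()) for r in tip_of(q,t)[:2]],[np.round(r['rect']).tolist() for r in trace(q,t)[:2]])
ims=[cv2.resize(p['color'][100:300,180:480],(600,400),interpolation=cv2.INTER_CUBIC)]
save('mugc',{'color':ims[0]})
E
```

```text
time: 3.28
tool_pos: [557.2, -328.1, 400.0]
tcp_rot: [-3.141, 0.0, -0.003]
contact_force: [0.1, 0.6, -0.4]
grip_width: 91.7
finger_force: 0.0
mug [([310.0, 173.0], 0.77, [601.3, -311.6, 4.0]), ([176.0, 295.0], 0.38, [452.7, -143.5, 4.0])] [[306.0, 194.0, 68.0, 92.0]]
spray_can [([469.0, 146.0], 0.97, [629.7, -484.7, 4.0])] [[542.0, 145.0, 196.0, 85.0]]
mug [([179.0, 261.0], 0.89, [593.8, -310.2, 4.0])] [[176.0, 250.0, 36.0, 46.0]]
spray_can [([101.0, 268.0], 0.93, [633.2, -483.5, 4.0])] [[90.0, 239.0, 42.0, 76.0], [215.0, 265.0, 133.0, 31.0]]
mug [([346.0, 177.0], 0.73, [605.4, -307.8, 4.0])] [[352.0, 170.0, 32.0, 30.0]]
spray_can [([368.0, 144.0], 0.92, [625.8, -482.0, 4.0])] [[370.0, 128.0, 18.0, 38.0]]
```

View pics/mugc.png

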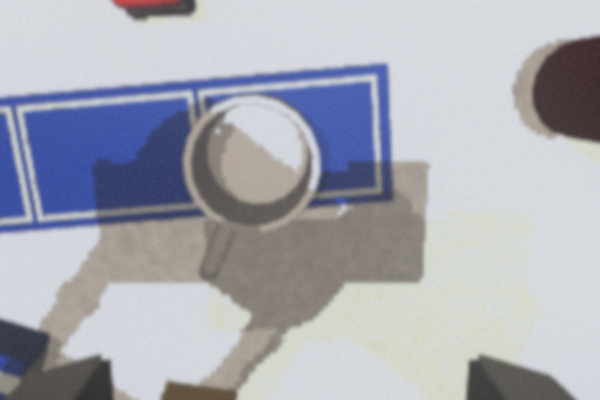

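The rim centre is at crop (252,162), i.e. pixel (306,181). The handle tip is at crop (212,275), i.e. pixel (286,237). The mug stands clear of the spray can.

```bash
python3 - <<'E'
from h import *
p=capture('wrist')
q={'intrinsics':p['intrinsics'],'pose':np.array(p['pose'])+0.}
q['pose'][:3,3]+=np.array([558.3,-226.2,399.9])-np.array(get_obs()['tool_pos'])
print('rim tri',tri([p,q],[(306,181),(417,183)]),at(p,(306,181),70),at(q,(417,183),70))
c=at(p,(306,181),70)
for z in(30,40,55):
    d=at(p,(286,237),z)-c;print('handle',z,d[:2],np.hypot(*d[:2]),np.degrees(np.arctan2(d[1],d[0])))
E
```

```text
rim tri [ 600.6 -309.5   77.4] [ 600.7 -309.1   70. ] [ 598.9 -311.5   70. ]
handle 30 [-65.2  25.1] 69.86451173521509 158.9448250825739
handle 40 [-62.3  23.9] 66.72705598181302 159.01180747284585
handle 55 [-58.1  22.1] 62.161241943835094 159.17425342316204
```

```bash
python3 - <<'E'
from h import *
go(600,-310,300,-0.366)
E
```

```text
shift [0.0418, -0.0165, 0.1003, 0.3658] rows 2.9
```

```bash
python3 -m inch '[[0.042,-0.0165,0.1,0.366,1],[0.042,-0.0165,0.1,0.366,1],[0.042,-0.0165,0.1,0.366,1],[0.042,-0.0165,0.1,0.366,1],[0.042,-0.0165,0.1,0.366,1]]'; python3 - <<'E'
from h import *
go(600,-310,198,-0.366)
E
```

```text
time: 4.5
tool_pos: [600.2, -309.8, 299.1]
tcp_rot: [-3.141, 0.003, -0.362]
contact_force: [0.1, -0.3, 0.3]
grip_width: 92.0
finger_force: 0.0
shift [-0.0002, 0.0003, 0.1011, 0.0042] rows 2.4
```

```bash
python3 -m inch '[[0,0,0.03,0,1],[0,0,0.06,0,1],[0,0,0.1,0,1],[0,0,0.1,0,1],[0,0,0.1,0,1]]'; python3 -m inch '[[0,0,0,0,0.2],[0,0,0,0,0.2],[0,0,0,0,0.2],[0,0,0,0,0.2],[0,0,0,0,0.2],[0,0,0,0,0.2],[0,0,0,0,0.2],[0,0,0,0,0.2]]'
```

```text
time: 4.92
tool_pos: [599.8, -310.6, 201.1]
tcp_rot: [-3.142, 0.001, -0.365]
contact_force: [0.5, -0.2, 0.1]
grip_width: 91.8
finger_force: 0.0
time: 5.58
tool_pos: [600.5, -310.3, 201.7]
tcp_rot: [3.141, -0.002, -0.366]
contact_force: [-1.1, 0.1, 6.7]
grip_width: 62.2
finger_force: 29.9
```

```bash
python3 -m inch '[[0,0,-0.03,0,0.2],[0,0,-0.06,0,0.2],[0,0,-0.1,0,0.2],[0,0,-0.1,0,0.2],[0,0,-0.1,0,0.2]]'; python3 - <<'E'
from h import *
go(449.5,141.7,300,0)
E
```

```text
time: 6.0
tool_pos: [600.7, -310.2, 303.1]
tcp_rot: [3.14, -0.005, -0.366]
contact_force: [-0.1, 0.0, -2.2]
grip_width: 62.3
finger_force: 29.9
shift [-0.3029, -0.3679, 0.0031, -0.366] rows 11.4
```

```bash
python3 -m inch '[[-0.015,-0.018,0,0,0.2],[-0.035,-0.042,0,0,0.2],[-0.055,-0.067,0,0,0.2],[-0.075,-0.091,0,0,0.2],[-0.095,-0.115,0,0,0.2],[-0.115,-0.14,0,0,0.2],[-0.135,-0.164,0,0,0.2],[-0.155,-0.188,0,0,0.2]]';python3 -m inch '[[-0.02,-0.024,0,0,0.2],[-0.04,-0.049,0,0,0.2],[-0.06,-0.073,0,0,0.2],[-0.08,-0.097,0,0,0.2],[-0.1,-0.121,0,0,0.2],[-0.12,-0.146,0,0,0.2],[-0.135,-0.164,0,0,0.2],[-0.148,-0.18,0,0,0.2]]'; python3 - <<'E'
from h import *
p=capture('wrist');save('w3',p)
go(449.5,141.7,208,None)
carts(p)
E
```

```text
time: 6.67
tool_pos: [521.5, -77.4, 298.5]
tcp_rot: [3.141, 0.004, -0.366]
contact_force: [0.0, 0.6, -2.8]
grip_width: 62.6
finger_force: 29.9
time: 7.33
tool_pos: [447.5, 143.6, 298.7]
tcp_rot: [3.14, 0.003, -0.365]
contact_force: [-0.5, 0.7, -2.1]
grip_width: 62.7
finger_force: 29.9
shift [0.0041, 0.0027, 0.0907, 0.0] rows 2.2
blue (440.2, 14.1, 55.7, 43.0, 1.8, [499.0, 194.0])
blue (486.5, 15.6, 42.9, 9.8, -88.2, [482.0, 132.0])
yel (279.7, 44.1, 90.1, 13.3, 69.0, [507.0, 385.0])
yel (577.1, 115.0, 77.7, 49.7, 88.3, [293.0, 50.0])
yel (580.1, 200.6, 264.8, 63.9, 87.8, [186.0, 91.0])
```

View pics/w3.png

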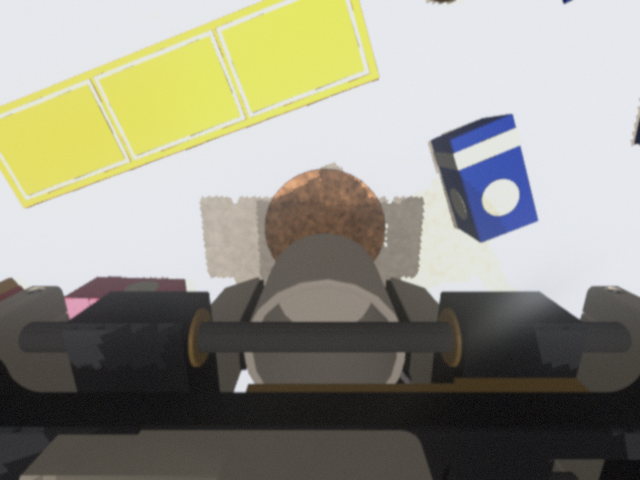

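The mug is held upright above the coaster (325,215). The blue carton is clear at (490,180).

```bash
python3 -m inch '[[0.003,0.002,0.03,0,0.2],[0.003,0.002,0.06,0,0.2],[0.003,0.002,0.08,0,0.2],[0.003,0.002,0.09,0,0.2],[0.003,0.002,0.095,0,0.2],[0.003,0.002,0.096,0,0.2],[0.003,0.002,0.097,0,0.2],[0.003,0.002,0.097,0,0.2]]'
```

```text
time: 8.05
tool_pos: [451.3, 139.1, 203.5]
tcp_rot: [-3.141, -0.001, -0.366]
contact_force: [0.1, 0.2, -1.4]
grip_width: 62.5
finger_force: 29.9
```

```bash
python3 -m inch '[[0,0,0.002,0,0.2],[0,0,0.002,0,0.2],[0,0,0.002,0,0.9],[0,0,0.002,0,1],[0,0,0.002,0,1],[0,0,0.002,0,1],[0,0,0.002,0,1],[0,0,0.002,0,1]]'; python3 -m inch '[[0,0,-0.03,0,1],[0,0,-0.06,0,1],[0,0,-0.1,0,1],[0,0,-0.1,0,1],[0,0,-0.15,0,1],[0,0,-0.15,0,1],[0,0,-0.15,0,1]]'; python3 - <<'E'
from h import *
p=capture('wrist')
for t in('mug','coaster'): print(t,[(np.round(r['centre']).tolist(),round(r['conf'],2),at(p,r['centre'],4).tolist()) for r in tip_of(p,t)[:2]])
ps=[capture('scene'),capture('side')]
for q in ps:
    for t in('mug','coaster'): print(t,[(np.round(r['centre']).tolist(),round(r['conf'],2),at(q,r['centre'],4).tolist()) for r in tip_of(q,t)[:2]])
    for t in ('blue1','yellow1'): print(t,[(np.round(r['centre']).tolist(),round(r['conf'],2),at(q,r['centre'],22).tolist()) for r in tip_of(q,t)])
a=ps[0]['color'][170:320,140:560];b=ps[1]['color'][160:480,180:460]
im=np.zeros((600,800,3),np.uint8);a=cv2.resize(a,(800,286));b=cv2.resize(b,(274,313));im[:286]=a;im[287:600,:274]=b
w=cv2.resize(p['color'],(416,312));im[287:599,300:716]=w
save('m1',{'color':im})
go(420,60,340,0)
E
```

```text
time: 8.72
tool_pos: [451.2, 139.1, 201.3]
tcp_rot: [3.142, -0.0, -0.366]
contact_force: [-0.3, 0.5, -0.1]
grip_width: 91.0
finger_force: 0.0
time: 9.3
tool_pos: [451.9, 139.3, 354.0]
tcp_rot: [-3.138, -0.006, -0.366]
contact_force: [-0.5, -0.4, -0.2]
grip_width: 91.8
finger_force: 0.0
mug [([328.0, 224.0], 0.7, [450.3, 137.8, 4.0])]
coaster []
mug [([375.0, 232.0], 0.77, [448.2, 142.6, 4.0]), ([256.0, 268.0], 0.31, [595.4, -127.8, 4.0])]
coaster [([375.0, 235.0], 0.84, [458.3, 141.2, 4.0]), ([256.0, 219.0], 0.57, [432.6, -158.4, 4.0])]
blue1 [([256.0, 224.0], 0.83, [469.0, -150.4, 22.0]), ([322.0, 226.0], 0.73, [457.3, 9.9, 22.0]), ([103.0, 265.0], 0.56, [640.3, -470.4, 22.0]), ([374.0, 232.0], 0.44, [467.8, 139.2, 22.0])]
yellow1 [([503.0, 243.0], 0.83, [472.5, 443.4, 22.0]), ([500.0, 207.0], 0.82, [338.8, 454.6, 22.0]), ([214.0, 205.0], 0.79, [409.0, -272.5, 22.0]), ([451.0, 234.0], 0.61, [452.3, 323.7, 22.0])]
mug []
coaster [([311.0, 307.0], 0.74, [440.4, 138.2, 4.0])]
blue1 [([362.0, 227.0], 0.74, [457.6, -143.0, 22.0]), ([335.0, 265.0], 0.7, [452.9, 7.8, 22.0]), ([258.0, 232.0], 0.42, [683.2, 25.6, 22.0]), ([271.0, 273.0], 0.32, [573.6, 116.2, 22.0])]
yellow1 [([264.0, 440.0], 0.88, [342.2, 460.1, 22.0]), ([399.0, 204.0], 0.83, [414.4, -277.2, 22.0]), ([264.0, 359.0], 0.57, [446.9, 319.1, 22.0]), ([222.0, 397.0], 0.55, [469.1, 436.2, 22.0]), ([178.0, 287.0], 0.28, [741.9, 277.4, 22.0])]
shift [-0.0008, 0.085, 0.011, -0.3662] rows 2.9
```

View pics/m1.png

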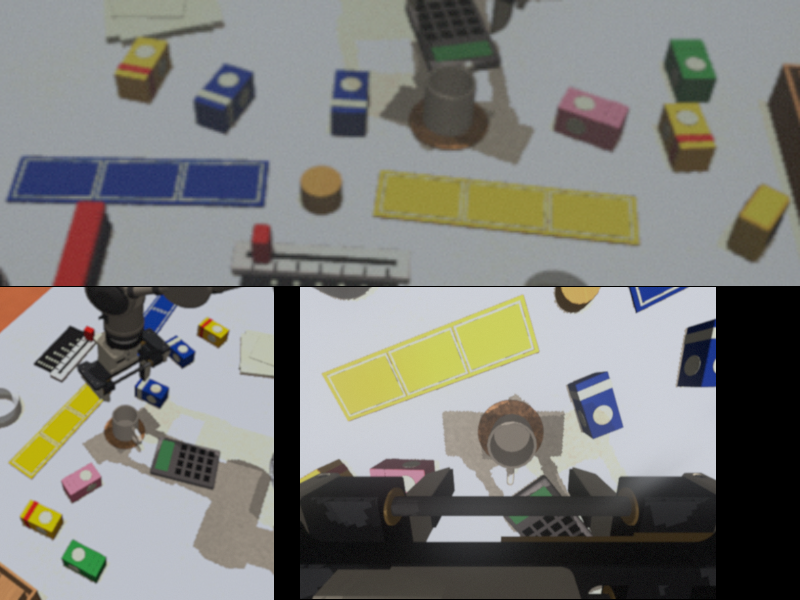

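The mug stands upright on the coaster (crop ~450,110). All four cartons and the decoys are in place. Now I fit box models to the trace silhouettes over several views.

```bash
cat >> h.py <<'E'
from scipy.optimize import minimize
def box(x,y,w,h=44,z0=0):
    c,s=np.cos(w),np.sin(w)   # w: yaw of long axis
    return [(x+a*c-b*s,y+a*s+b*c,z0+z) for a in(-40,40) for b in(-22,22) for z in(0,h)]
def fit(ps,masks,x,y,w,z0=0):
    S=4
    ms=[cv2.resize(m.astype(np.uint8)*255,None,fx=S,fy=S,interpolation=cv2.INTER_LINEAR)>127 for m in masks]
    def cost(v):
        r=0
        for p,m in zip(ps,ms):
            q=np.array([proj(p,X) for X in box(v[0],v[1],v[2]/20,z0=z0)])*S+S/2
            g=np.zeros(m.shape,np.uint8);cv2.fillConvexPoly(g,cv2.convexHull(q.astype(np.float32)).astype(np.int32),1);g=g>0
            r+=1-(g&m).sum()/max(1,(g|m).sum())
        return r/len(ps)
    best=min((minimize(cost,[x,y,(w+d)*20],method='Nelder-Mead',options=dict(xatol=.2,fatol=2e-4,maxfev=150,initial_simplex=[[x,y,(w+d)*20],[x+12,y,(w+d)*20],[x,y+12,(w+d)*20],[x,y,(w+d)*20+6]])) for d in(0,.4,-.4)),key=lambda r:r.fun)
    return [round(best.x[0],1),round(best.x[1],1),round(best.x[2]/20,3),round(best.fun,3)]
def track(ps,target,x,y,w,z0=0,each=False):
    P=[];M=[]
    for p in ps:
        u=proj(p,(x,y,z0+22));t=trace(p,target)
        t=[r for r in t if np.hypot(r['rect'][0]-u[0],r['rect'][1]-u[1])<45]
        if t:
            m=min(t,key=lambda r:np.hypot(r['rect'][0]-u[0],r['rect'][1]-u[1]));P.append(p);M.append(np.array(m['pixels']))
    if not P: print(target,'not seen');return
    print(target,len(P),'views',fit(P,M,x,y,w,z0),[fit([a],[b],x,y,w,z0) for a,b in zip(P,M)] if each else '')
E
python3 - <<'E'
from h import *
ps=[capture(n) for n in('wrist','scene','side')]
track(ps,'blue1',455,10,0.1,each=True)
track(ps,'blue1',463,-150,-.3)
track(ps,'yellow1',412,-270,-.1)
track(ps,'yellow1',468,438,.1)
E
```

```text
blue1 3 views [np.float64(450.1), np.float64(13.3), np.float64(0.04), np.float64(0.06)] [[np.float64(450.5), np.float64(14.2), np.float64(0.025), np.float64(0.027)], [np.float64(449.8), np.float64(12.1), np.float64(0.043), np.float64(0.041)], [np.float64(449.9), np.float64(13.3), np.float64(0.071), np.float64(0.068)]]
blue1 3 views [np.float64(457.9), np.float64(-149.8), np.float64(-0.33), np.float64(0.076)] 
yellow1 2 views [np.float64(413.8), np.float64(-267.3), np.float64(-0.128), np.float64(0.101)] 
yellow1 3 views [np.float64(468.3), np.float64(435.7), np.float64(0.118), np.float64(0.305)]
```

```bash
python3 - <<'E'
from h import *
go(450.1,13.3,300,0.04)
E
```

```text
shift [0.044, 0.1179, 0.0513, -0.4062] rows 3.3
```

```bash
python3 -m inch '[[0.044,0.118,0.051,-0.406,0.8],[0.044,0.118,0.051,-0.406,0.8],[0.044,0.118,0.051,-0.406,0.8],[0.044,0.118,0.051,-0.406,0.8],[0.044,0.118,0.051,-0.406,0.8],[0.044,0.118,0.051,-0.406,0.8],[0.044,0.118,0.051,-0.406,0.8]]'; python3 - <<'E'
from h import *
go(450.1,13.3,187,0.04)
p=capture('wrist');print(proj(p,(450,13,44)));ps=[p,capture('scene'),capture('side')]
track(ps[1:],'blue1',450,13,0.04)
E
```

```text
time: 11.28
tool_pos: [450.2, 13.4, 300.5]
tcp_rot: [-3.141, -0.0, 0.038]
contact_force: [0.2, 0.2, -0.2]
grip_width: 73.6
finger_force: 0.0
shift [-0.0001, 0.0001, 0.1135, -0.0019] rows 2.7
[325.4 249.6]
blue1 2 views [np.float64(450.5), np.float64(12.1), np.float64(0.053), np.float64(0.088)]
```

```bash
python3 -m inch '[[0,0,0.035,0,0.8],[0,0,0.07,0,0.8],[0,0,0.1,0,0.8],[0,0,0.113,0,0.8],[0,0,0.113,0,0.8],[0,0,0.113,0,0.8]]'; python3 -m inch '[[0,0,0,0,0.1],[0,0,0,0,0.1],[0,0,0,0,0.1],[0,0,0,0,0.1],[0,0,0,0,0.1],[0,0,0,0,0.1]]'; python3 -m inch '[[0,0,-0.02,0,0.1],[0,0,-0.05,0,0.1],[0,0,-0.08,0,0.1],[0,0,-0.1,0,0.1],[0,0,-0.1,0,0.1],[0,0,-0.1,0,0.1]]';python3 - <<'E'
from h import *
go(588,-129.5,290,1.651)
E
```

```text
time: 12.03
tool_pos: [450.1, 13.6, 187.1]
tcp_rot: [-3.141, 0.001, 0.04]
contact_force: [-0.5, -0.4, 0.1]
grip_width: 73.5
finger_force: 0.0
time: 12.53
tool_pos: [450.2, 13.2, 187.8]
tcp_rot: [3.141, -0.001, 0.04]
contact_force: [-1.6, 0.5, 5.8]
grip_width: 43.7
finger_force: 30.0
time: 13.03
tool_pos: [450.0, 13.2, 287.9]
tcp_rot: [3.141, -0.002, 0.04]
contact_force: [-0.1, -0.4, -1.3]
grip_width: 44.1
finger_force: 30.0
shift [0.1322, 0.1481, -0.0021, 1.5304] rows 12.2
```

```bash
python3 -m inch '[[0.015,0.017,0,-0.11,0.1],[0.033,0.037,0,-0.22,0.1],[0.05,0.056,0,-0.33,0.1],[0.066,0.074,0,-0.44,0.1],[0.083,0.093,0,-0.55,0.1],[0.1,0.112,0,-0.66,0.1],[0.117,0.131,0,-0.77,0.1],[0.132,0.148,0,-0.88,0.1]]'; python3 -m inch '[[0,0,0,-0.12,0.1],[0,0,0,-0.24,0.1],[0,0,0,-0.36,0.1],[0,0,0,-0.48,0.1],[0,0,0,-0.6,0.1],[0,0,0,-0.731,0.1],[0,0,0,-0.731,0.1],[0,0,0,-0.731,0.1]]'; python3 - <<'E'
from h import *
go(588,-129.5,193,1.651)
p=capture('wrist');save('w4',p)
E
```

```text
time: 13.7
tool_pos: [588.3, -130.6, 284.7]
tcp_rot: [-3.138, 0.001, 0.925]
contact_force: [-0.8, 0.1, -0.5]
grip_width: 44.1
finger_force: 30.0
time: 14.37
tool_pos: [587.5, -129.4, 285.4]
tcp_rot: [-3.139, -0.001, 1.647]
contact_force: [0.1, 0.2, -1.2]
grip_width: 44.2
finger_force: 30.0
shift [-0.0002, 0.0005, 0.0924, -0.0035] rows 2.2
```

View pics/w4.png

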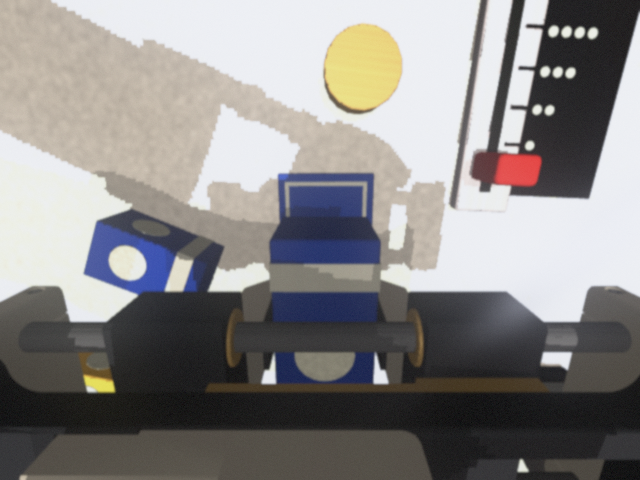

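The carton is held above the blue +y spot, aligned with the mat end (278-372,174). The marker grip is near zero at (515,168).

```bash
python3 - <<'E'
from h import *
p=capture('wrist');print(at(p,(326,174),4),at(p,(278,174),4),at(p,(372.5,174),4))
E
python3 -m inch '[[0,0,0.03,0,0.1],[0,0,0.06,0,0.1],[0,0,0.08,0,0.1],[0,0,0.088,0,0.1],[0,0,0.0925,0,0.1],[0,0,0.0925,0,0.1],[0,0,0.0925,0,0.1]]'
```

```text
[583.9 -75.6   4. ] [546.7 -78.4   4. ] [619.8 -72.8   4. ]
time: 15.05
tool_pos: [588.3, -129.6, 195.8]
tcp_rot: [3.14, 0.001, 1.65]
contact_force: [0.7, -0.4, -0.0]
grip_width: 43.9
finger_force: 30.0
```

```bash
python3 -m inch '[[0,0,0.001,0,0.1],[0,0,0.002,0,0.1],[0,0,0.002,0,0.1]]';python3 -m inch '[[0,0,0,0,0.6],[0,0,0,0,0.6],[0,0,0,0,0.6],[0,0,0,0,0.6],[0,0,0,0,0.6]]';python3 -m inch '[[0,0,-0.02,0,0.6],[0,0,-0.05,0,0.6],[0,0,-0.09,0,0.6],[0,0,-0.13,0,0.8],[0,0,-0.15,0,0.8],[0,0,-0.15,0,0.8],[0,0,-0.15,0,0.8]]'; python3 - <<'E'
from h import *
ps=[capture(n) for n in('wrist','scene','side')]
track(ps,'blue1',588,-129.5,1.651,z0=4,each=True)
track(ps,'blue1',457.9,-149.8,-.33,each=True)
track(ps,'yellow1',413.8,-267.3,-.128,each=True)
E
```

```text
time: 15.3
tool_pos: [588.0, -129.5, 193.5]
tcp_rot: [3.14, 0.001, 1.651]
contact_force: [-0.1, -0.1, -0.6]
grip_width: 43.7
finger_force: 30.0
time: 15.72
tool_pos: [587.8, -129.5, 192.8]
tcp_rot: [3.141, 0.0, 1.651]
contact_force: [-0.1, -0.2, -0.2]
grip_width: 55.1
finger_force: 0.0
time: 16.3
tool_pos: [587.8, -129.4, 344.1]
tcp_rot: [3.139, 0.001, 1.651]
contact_force: [0.3, 0.1, 0.0]
grip_width: 72.7
finger_force: 0.0
blue1 3 views [np.float64(587.9), np.float64(-129.6), np.float64(1.649), np.float64(0.054)] [[np.float64(587.8), np.float64(-128.8), np.float64(1.643), np.float64(0.018)], [np.float64(585.9), np.float64(-130.4), np.float64(1.667), np.float64(0.042)], [np.float64(588.4), np.float64(-130.3), np.float64(1.698), np.float64(0.062)]]
blue1 3 views [np.float64(459.0), np.float64(-149.2), np.float64(-0.347), np.float64(0.357)] [[np.float64(458.7), np.float64(-148.8), np.float64(-0.336), np.float64(0.022)], [np.float64(582.3), np.float64(-131.3), np.float64(-1.471), np.float64(0.042)], [np.float64(459.1), np.float64(-149.3), np.float64(-0.35), np.float64(0.045)]]
yellow1 2 views [np.float64(414.6), np.float64(-268.3), np.float64(-0.129), np.float64(0.205)] [[np.float64(414.5), np.float64(-277.6), np.float64(0.147), np.float64(0.205)], [np.float64(414.2), np.float64(-265.0), np.float64(-0.197), np.float64(0.122)]]
```

```bash
python3 - <<'E'
from h import *
go(458.9,-149.1,290,2.799)
E
```

```text
shift [-0.0093, -0.1301, 0.0526, -1.1482] rows 9.2
```

```bash
python3 -m inch '[[-0.009,-0.13,0.01,-0.12,0.8],[-0.009,-0.13,0.01,-0.24,0.8],[-0.009,-0.13,0.01,-0.36,0.8],[-0.009,-0.13,0.01,-0.48,0.8],[-0.009,-0.13,0.01,-0.6,0.8],[-0.009,-0.13,0.03,-0.72,0.8],[-0.009,-0.13,0.053,-0.84,0.8],[-0.009,-0.13,0.053,-0.96,0.8]]'; python3 -m inch '[[0,0,0,-0.12,0.8],[0,0,0,-0.188,0.8],[0,0,0,-0.188,0.8],[0,0,0,-0.188,0.8]]'; python3 - <<'E'
from h import *
ps=[capture(n) for n in('wrist','side')]
track(ps[1:],'blue1',458.9,-149.1,-.343)
go(458.9,-149.1,187,2.799)
E
```

```text
time: 17.57
tool_pos: [457.8, -148.4, 286.8]
tcp_rot: [-3.141, -0.005, 2.616]
contact_force: [-0.7, 0.5, 0.3]
grip_width: 73.2
finger_force: 0.0
time: 17.9
tool_pos: [459.0, -148.8, 289.9]
tcp_rot: [-3.141, 0.0, 2.796]
contact_force: [-0.3, -0.2, 0.4]
grip_width: 73.7
finger_force: 0.0
blue1 1 views [np.float64(458.4), np.float64(-147.6), np.float64(-0.342), np.float64(0.052)] 
shift [-0.0001, -0.0003, 0.1029, -0.0018] rows 2.5
```

```bash
python3 -m inch '[[0,0,0.035,0,0.8],[0,0,0.07,0,0.8],[0,0,0.095,0,0.8],[0,0,0.103,0,0.8],[0,0,0.103,0,0.8],[0,0,0.103,0,0.8]]'; python3 -m inch '[[0,0,0,0,0.1],[0,0,0,0,0.1],[0,0,0,0,0.1],[0,0,0,0,0.1],[0,0,0,0,0.1],[0,0,0,0,0.1]]'; python3 -m inch '[[0,0,-0.02,0,0.1],[0,0,-0.05,0,0.1],[0,0,-0.08,0,0.1],[0,0,-0.1,0,0.1],[0,0,-0.1,0,0.1],[0,0,-0.1,0,0.1]]';python3 - <<'E'
from h import *
go(596,-229.4,290,1.651)
p=capture('wrist')
for t in trace(p,'stapler')[:2]: print(t['rect'],t['conf'])
E
```

```text
time: 18.55
tool_pos: [459.3, -149.0, 187.3]
tcp_rot: [-3.141, 0.0, 2.798]
contact_force: [-0.0, 0.0, -0.7]
grip_width: 73.4
finger_force: 0.0
time: 19.05
tool_pos: [459.1, -148.8, 187.3]
tcp_rot: [-3.141, 0.001, 2.799]
contact_force: [-1.6, 0.3, 5.1]
grip_width: 43.6
finger_force: 30.0
time: 19.55
tool_pos: [458.9, -148.8, 287.3]
tcp_rot: [-3.141, 0.002, 2.799]
contact_force: [-0.8, 1.1, -1.4]
grip_width: 44.0
finger_force: 30.0
shift [-0.1562, -0.0299, -0.0027, 1.1478] rows 9.2
```

```bash
python3 -m inch '[[-0.02,-0.004,0,0.12,0.1],[-0.04,-0.008,0,0.24,0.1],[-0.06,-0.012,0,0.36,0.1],[-0.08,-0.015,0,0.48,0.1],[-0.1,-0.019,0,0.6,0.1],[-0.12,-0.023,0,0.72,0.1],[-0.14,-0.027,0,0.84,0.1],[-0.156,-0.03,0,0.96,0.1]]'; python3 -m inch '[[0,0,0,0.12,0.1],[0,0,0,0.188,0.1],[0,0,0,0.188,0.1],[0,0,0,0.188,0.1]]'; python3 - <<'E'
from h import *
p=capture('wrist');save('w5',p)
q=capture('scene')
c=np.vstack([p['color'][:300],cv2.resize(q['color'][170:340,120:420],(640,300))[:,:]])[:600]
save('w5',{'color':c})
go(596,-229.4,193,1.651)
E
```

```text
time: 20.32
tool_pos: [596.5, -230.1, 284.1]
tcp_rot: [-3.139, -0.002, 1.833]
contact_force: [0.6, -0.2, -1.1]
grip_width: 43.7
finger_force: 30.0
time: 20.65
tool_pos: [595.5, -229.4, 284.7]
tcp_rot: [-3.139, -0.002, 1.653]
contact_force: [0.4, 0.7, -1.3]
grip_width: 44.0
finger_force: 30.0
shift [-0.0001, 0.0004, 0.0927, 0.0019] rows 2.2
```

View pics/w5.png

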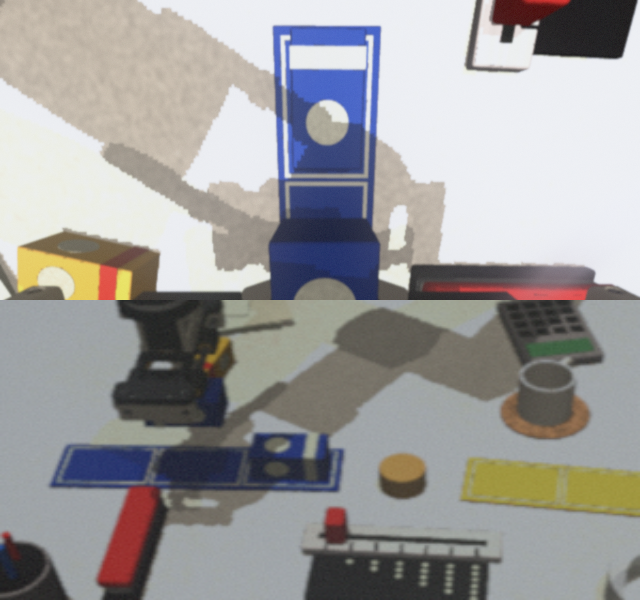

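The first carton sits in its spot. The stapler's near end is at (412,268), so I check its clearance before lowering.

```bash
python3 - <<'E'
from h import *
p=capture('wrist')
for z in(0,20,48): print(z,at(p,(411,268),z),at(p,(411,295),z))
E
python3 -m inch '[[0,0,0.03,0,0.1],[0,0,0.05,0,0.1],[0,0,0.05,0,0.1],[0,0,0.05,0,0.1]]'
```

```text
0 [ 670.8 -248.8    0. ] [ 674.7 -273.9    0. ]
20 [ 664.6 -241.6   20. ] [ 668.3 -264.8   20. ]
48 [ 656.  -231.4   48. ] [ 659.2 -252.    48. ]
time: 21.13
tool_pos: [595.5, -229.3, 236.0]
tcp_rot: [-3.139, -0.001, 1.652]
contact_force: [0.7, -0.1, -0.7]
grip_width: 43.9
finger_force: 30.0
```

```bash
python3 -m inch '[[0.0,0,0.03,0,0.1],[0.0,0,0.04,0,0.1],[0.0,0,0.043,0,0.1],[0.0,0,0.044,0,0.1],[0.0,0,0.044,0,0.1]]';python3 -m inch '[[0,0,0,0,0.57],[0,0,0,0,0.57],[0,0,0,0,0.57],[0,0,0,0,0.57],[0,0,0,0,0.57]]';python3 -m inch '[[0,0,-0.02,0,0.57],[0,0,-0.05,0,0.57],[0,0,-0.09,0,0.57],[0,0,-0.13,0,0.8],[0,0,-0.15,0,0.8],[0,0,-0.15,0,0.8],[0,0,-0.15,0,0.8]]'; python3 - <<'E'
from h import *
ps=[capture(n) for n in('wrist','scene','side')]
track(ps,'blue1',596,-229.5,1.651,z0=4,each=True)
track(ps,'yellow1',414.3,-267.3,-.13,each=True)
E
```

```text
time: 21.55
tool_pos: [596.1, -229.6, 193.8]
tcp_rot: [3.14, 0.001, 1.651]
contact_force: [0.5, -0.1, -1.0]
grip_width: 43.9
finger_force: 30.0
time: 21.97
tool_pos: [595.9, -229.5, 193.3]
tcp_rot: [3.141, 0.0, 1.651]
contact_force: [0.0, 0.9, 0.8]
grip_width: 52.6
finger_force: 0.0
time: 22.55
tool_pos: [595.8, -229.5, 344.3]
tcp_rot: [3.139, 0.002, 1.651]
contact_force: [-1.0, -0.3, -1.0]
grip_width: 72.0
finger_force: 0.0
blue1 3 views [np.float64(596.1), np.float64(-230.1), np.float64(1.665), np.float64(0.099)] [[np.float64(596.4), np.float64(-229.6), np.float64(1.657), np.float64(0.027)], [np.float64(595.3), np.float64(-230.8), np.float64(1.656), np.float64(0.059)], [np.float64(596.8), np.float64(-229.6), np.float64(1.748), np.float64(0.176)]]
yellow1 3 views [np.float64(415.3), np.float64(-267.0), np.float64(-0.148), np.float64(0.168)] [[np.float64(414.8), np.float64(-267.5), np.float64(-0.161), np.float64(0.047)], [np.float64(413.2), np.float64(-262.6), np.float64(0.038), np.float64(0.251)], [np.float64(416.0), np.float64(-265.1), np.float64(-0.333), np.float64(0.139)]]
```

```bash
python3 - <<'E'
from h import *
go(414.8,-267.2,290,2.987)
E
```

```text
shift [-0.0231, -0.1834, 0.052, -1.3362] rows 10.7
```

```bash
python3 -m inch '[[-0.004,-0.03,0,-0.12,0.8],[-0.01,-0.07,0,-0.24,0.8],[-0.014,-0.11,0,-0.36,0.8],[-0.018,-0.14,0,-0.48,0.8],[-0.02,-0.16,0,-0.6,0.8],[-0.023,-0.183,0,-0.72,0.8],[-0.023,-0.183,0,-0.84,0.8],[-0.023,-0.183,0,-0.96,0.8]]'; python3 - <<'E'
from h import *
ps=[capture(n) for n in('wrist','side','scene')]
track(ps,'yellow1',414.8,-267.2,-.15,each=True)
E
python3 -m inch '[[0,0,0.02,-0.12,0.8],[0,0,0.052,-0.24,0.8],[0,0,0.052,-0.376,0.8],[0,0,0.052,-0.376,0.8],[0,0,0.052,-0.376,0.8],[0,0,0.052,-0.376,0.8]]'; python3 - <<'E'
from h import *
ps=[capture(n) for n in('side','scene')]
track(ps,'yellow1',414.8,-267.2,-.15,each=True)
go(414.8,-267.2,187,2.987)
E
```

```text
time: 23.67
tool_pos: [414.1, -267.4, 343.0]
tcp_rot: [-3.141, 0.0, 2.615]
contact_force: [-0.0, 0.2, -0.5]
grip_width: 73.1
finger_force: 0.0
yellow1 3 views [np.float64(415.5), np.float64(-267.0), np.float64(-0.152), np.float64(0.047)] [[np.float64(415.6), np.float64(-266.8), np.float64(-0.161), np.float64(0.02)], [np.float64(415.4), np.float64(-267.0), np.float64(-0.132), np.float64(0.039)], [np.float64(413.8), np.float64(-269.1), np.float64(-0.147), np.float64(0.045)]]
time: 24.47
tool_pos: [415.6, -267.2, 291.5]
tcp_rot: [-3.141, 0.001, 2.983]
contact_force: [-0.3, 0.2, -0.3]
grip_width: 73.3
finger_force: 0.0
yellow1 2 views [np.float64(415.6), np.float64(-268.6), np.float64(-0.146), np.float64(0.061)] [[np.float64(415.5), np.float64(-268.6), np.float64(-0.174), np.float64(0.041)], [np.float64(413.8), np.float64(-268.7), np.float64(-0.147), np.float64(0.07)]]
shift [0.0005, -0.0002, 0.1044, -0.0018] rows 2.5
```

```bash
python3 -m inch '[[0,0,0.035,0,0.8],[0,0,0.07,0,0.8],[0,0,0.095,0,0.8],[0,0,0.104,0,0.8],[0,0,0.104,0,0.8],[0,0,0.104,0,0.8]]'; python3 -m inch '[[0,0,0,0,0.1],[0,0,0,0,0.1],[0,0,0,0,0.1],[0,0,0,0,0.1],[0,0,0,0,0.1],[0,0,0,0,0.1]]'; python3 -m inch '[[0,0,-0.02,0,0.1],[0,0,-0.05,0,0.1],[0,0,-0.08,0,0.1],[0,0,-0.1,0,0.1],[0,0,-0.12,0,0.1],[0,0,-0.12,0,0.1]]';python3 - <<'E'
from h import *
go(585.7,114.7,300,1.532)
E
```

```text
time: 25.17
tool_pos: [415.5, -267.4, 187.4]
tcp_rot: [-3.141, 0.0, 2.986]
contact_force: [-0.2, 0.5, 0.4]
grip_width: 73.0
finger_force: 0.0
time: 25.67
tool_pos: [415.3, -267.1, 187.3]
tcp_rot: [-3.141, 0.001, 2.987]
contact_force: [0.2, 0.9, 4.5]
grip_width: 44.0
finger_force: 30.0
time: 26.17
tool_pos: [415.8, -267.6, 310.4]
tcp_rot: [-3.138, 0.006, 2.987]
contact_force: [1.3, -0.5, -1.0]
grip_width: 44.0
finger_force: 30.0
shift [-0.1089, 0.4039, 0.0104, 1.4549] rows 11.6
```

```bash
python3 -m inch '[[-0.006,0.02,0,0.1,0.1],[-0.015,0.055,0,0.22,0.1],[-0.025,0.092,0,0.34,0.1],[-0.035,0.128,0,0.46,0.1],[-0.045,0.165,0,0.58,0.1],[-0.055,0.202,0,0.7,0.1],[-0.065,0.238,0,0.82,0.1],[-0.074,0.274,0,0.94,0.1]]'; python3 - <<'E'
from h import *
go(585.7,114.7,300,1.532)
E
```

```text
time: 26.83
tool_pos: [527.1, -15.2, 305.7]
tcp_rot: [-3.14, -0.001, 2.106]
contact_force: [0.6, -0.6, -1.2]
grip_width: 44.1
finger_force: 30.0
shift [0.0818, 0.1167, 0.0057, 0.5743] rows 4.6
```

```bash
python3 -m inch '[[0.02,0.028,0.005,0.12,0.1],[0.04,0.056,0.005,0.24,0.1],[0.06,0.085,0.005,0.36,0.1],[0.072,0.105,0.005,0.48,0.1],[0.078,0.115,0.005,0.515,0.1],[0.078,0.115,0.005,0.515,0.1],[0.078,0.115,0.005,0.515,0.1],[0.078,0.115,0.005,0.515,0.1]]'; python3 - <<'E'
from h import *
p=capture('wrist');save('w6',p)
for r in rect(p,mask(p,(20,110,50),(35,255,255)),4,300): print(r)
print([(np.round(r['centre']).tolist(),round(r['conf'],2),at(p,r['centre'],4).tolist()) for r in tip_of(p,'yellow_spot0')])
go(585.7,114.7,194,1.532)
E
```

```text
time: 27.5
tool_pos: [584.8, 108.5, 300.9]
tcp_rot: [-3.14, 0.0, 1.598]
contact_force: [-0.3, -1.1, -1.4]
grip_width: 43.8
finger_force: 30.0
(590.3, 216.8, 85.6, 57.1, 87.9, [335.0, 99.0])
(592.7, 276.6, 57.3, 15.1, 0.0, [344.0, 11.0])
(591.1, 238.8, 93.8, 73.7, 87.9, [340.0, 58.0])
[([338.0, 101.0], 0.84, [591.9, 216.2, 4.0]), ([329.0, 228.0], 0.65, [587.5, 114.7, 4.0])]
shift [0.0066, 0.001, 0.1075, 0.0644] rows 2.6
```

View pics/w6.png

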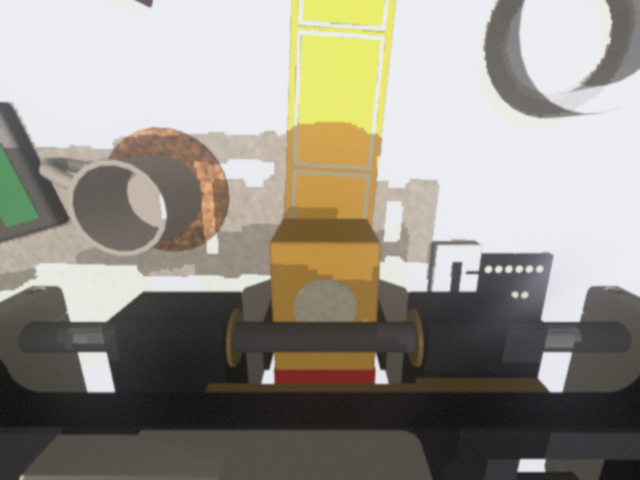

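The yellow carton is held over the +x-lit mat, with free spots at (340,95) and (333,195). The mug is on the coaster at (165,190).

```bash
python3 -m inch '[[0.0073,0.0016,0,0.064,0.1],[0.0073,0.0016,0.03,0.064,0.1],[0.0073,0.0016,0.06,0.064,0.1],[0.0073,0.0016,0.09,0.064,0.1],[0.0073,0.0016,0.09,0.064,0.1],[0.0073,0.0016,0.09,0.064,0.1]]'; python3 - <<'E'
from h import *
go(586.3,115.2,193,1.534)
E
```

```text
time: 28.1
tool_pos: [586.2, 115.7, 210.9]
tcp_rot: [-3.138, 0.0, 1.532]
contact_force: [-0.4, -0.0, -0.2]
grip_width: 43.6
finger_force: 30.0
shift [-0.0005, 0.0001, 0.0179, -0.0019] rows 0.4
```

```bash
python3 -m inch '[[0,0,0.01,0,0.1],[0,0,0.016,0,0.1],[0,0,0.019,0,0.1],[0,0,0.019,0,0.1],[0,0,0.019,0,0.1]]';python3 -m inch '[[0,0,0,0,0.6],[0,0,0,0,0.6],[0,0,0,0,0.6],[0,0,0,0,0.6],[0,0,0,0,0.6]]';python3 -m inch '[[0,0,-0.02,0,0.6],[0,0,-0.05,0,0.6],[0,0,-0.09,0,0.6],[0,0,-0.13,0,0.8],[0,0,-0.15,0,0.8],[0,0,-0.15,0,0.8],[0,0,-0.15,0,0.8]]'; python3 - <<'E'
from h import *
ps=[capture(n) for n in('wrist','scene','side')]
track(ps,'yellow1',586,115,1.532,z0=4,each=True)
track(ps,'yellow1',468.3,435.7,.118,each=True)
for r in rect(ps[0],mask(ps[0],(20,110,50),(35,255,255)),4,300): print(r)
go(500,380,343,0.12)
E
```

```text
time: 28.52
tool_pos: [586.8, 116.5, 193.3]
tcp_rot: [3.141, 0.0, 1.533]
contact_force: [0.3, 0.1, -0.2]
grip_width: 44.2
finger_force: 30.0
time: 28.93
tool_pos: [586.7, 116.5, 193.0]
tcp_rot: [3.141, 0.0, 1.533]
contact_force: [-0.1, 0.0, -0.0]
grip_width: 55.3
finger_force: 0.0
time: 29.52
tool_pos: [586.7, 116.5, 344.1]
tcp_rot: [3.139, -0.0, 1.533]
contact_force: [-0.7, -0.1, -0.3]
grip_width: 72.8
finger_force: 0.0
yellow1 3 views [np.float64(586.7), np.float64(116.1), np.float64(1.533), np.float64(0.047)] [[np.float64(586.6), np.float64(116.1), np.float64(1.525), np.float64(0.026)], [np.float64(585.6), np.float64(115.5), np.float64(1.542), np.float64(0.044)], [np.float64(586.3), np.float64(115.4), np.float64(1.576), np.float64(0.045)]]
yellow1 2 views [np.float64(466.6), np.float64(436.5), np.float64(0.137), np.float64(0.512)] [[np.float64(336.6), np.float64(458.4), np.float64(0.069), np.float64(0.047)], [np.float64(466.6), np.float64(436.7), np.float64(0.148), np.float64(0.029)]]
(821.1, -83.9, 147.6, 18.1, -2.4, [529.0, 385.0])
(602.4, -41.5, 45.0, 19.2, -0.6, [343.0, 358.0])
(593.1, 288.1, 57.1, 37.0, -2.1, [323.0, 24.0])
(591.4, 243.6, 126.2, 73.4, 87.8, [325.0, 79.0])
shift [0.26, -0.0966, -0.001, 1.4129] rows 11.3
```

```bash
python3 -m inch '[[0.03,-0.01,0,0.12,0.8],[0.07,-0.02,0,0.24,0.8],[0.11,-0.04,0,0.36,0.8],[0.15,-0.05,0,0.48,0.8],[0.19,-0.07,0,0.6,0.8],[0.23,-0.08,0,0.72,0.8],[0.26,-0.097,0,0.84,0.8],[0.26,-0.097,0,0.96,0.8]]';python3 -m inch '[[0,0,0,0.12,0.8],[0,0,0,0.24,0.8],[0,0,0,0.36,0.8],[0,0,0,0.43,0.8],[0,0,0,0.43,0.8],[0,0,0,0.43,0.8]]'; python3 - <<'E'
from h import *
ps=[capture(n) for n in('wrist','side','scene')]
track(ps,'yellow1',466.6,436.5,.138,each=True)
w=ps[0];c=cv2.resize(w['color'],(640,480));save('w7',{'color':c})
go(466.6,436.5,290,.138)
E
```

```text
time: 30.63
tool_pos: [496.8, 384.8, 342.4]
tcp_rot: [-3.14, -0.0, 0.579]
contact_force: [-0.3, -0.4, -0.3]
grip_width: 73.3
finger_force: 0.0
time: 31.13
tool_pos: [499.6, 380.0, 342.5]
tcp_rot: [3.141, 0.0, 0.153]
contact_force: [1.1, -0.3, -0.6]
grip_width: 73.3
finger_force: 0.0
yellow1 3 views [np.float64(467.7), np.float64(435.9), np.float64(0.135), np.float64(0.073)] [[np.float64(467.8), np.float64(436.7), np.float64(0.141), np.float64(0.105)], [np.float64(468.2), np.float64(435.5), np.float64(0.137), np.float64(0.046)], [np.float64(465.2), np.float64(435.6), np.float64(0.116), np.float64(0.038)]]
shift [-0.0241, -0.0609, 0.0527, 0.0134] rows 2.0
```

View pics/w7.png

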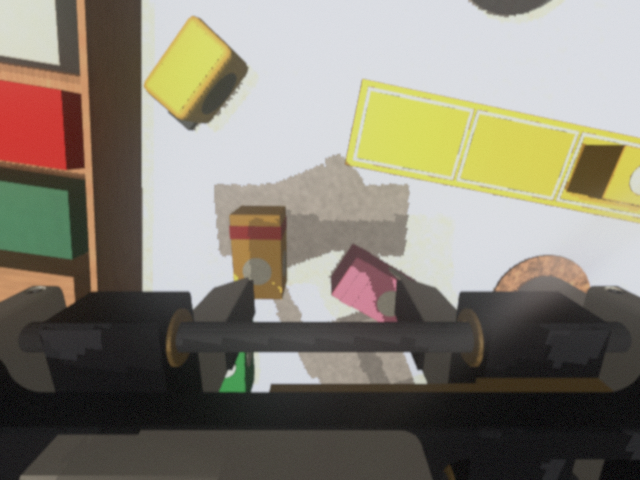

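The target is the yellow carton with the red band at (258,250). The tape measure is at (195,70), the pink decoy at (365,285) and a wooden tray edge at column ~145. I check the tray's clearance.

```bash
python3 - <<'E'
from h import *
p=capture('wrist');q=capture('scene');s=capture('side')
print(at(p,(142,250),0),at(p,(92,250),80),at(q,(547,205),80),at(q,(566,318),0),at(q,(547,208),0),at(s,(105,392),0),at(s,(105,392),80))
print([ (n,tri([q,s],[a,b])) for n,a,b in (('nearcorner top',(547,206),(214,468)),('far',(563,293),(104,391)))])
E
```

```text
[443.2 560.2   0. ] [470.1 556.6  80. ] [390.  545.3  80. ] [665.3 555.8   0. ] [305.2 584.1   0. ] [697.  560.8   0. ] [649.  571.4  80. ]
[('nearcorner top', array([376. , 556.7,  63.9])), ('far', array([655.1, 552. ,  61.6]))]
```

```bash
python3 -m inch '[[-0.023,-0.0605,0,0.015,0.8],[-0.023,-0.0605,0.02,0.015,0.8],[-0.023,-0.0605,0.052,0.015,0.8],[-0.023,-0.0605,0.052,0.015,0.8],[-0.023,-0.0605,0.052,0.015,0.8],[-0.023,-0.0605,0.052,0.015,0.8]]'; python3 - <<'E'
from h import *
ps=[capture(n) for n in('side','scene')]
track(ps,'yellow1',467.6,436.2,.138,each=True)
go(467.5,436.2,187,.138)
E
```

```text
time: 32.08
tool_pos: [468.5, 436.1, 291.9]
tcp_rot: [-3.141, -0.001, 0.135]
contact_force: [0.3, 1.0, -0.0]
grip_width: 73.2
finger_force: 0.0
yellow1 2 views [np.float64(467.3), np.float64(436.6), np.float64(0.113), np.float64(0.143)] [[np.float64(465.2), np.float64(436.2), np.float64(0.132), np.float64(0.239)], [np.float64(467.8), np.float64(436.6), np.float64(0.123), np.float64(0.045)]]
shift [-0.0009, -0.0003, 0.1054, -0.0032] rows 2.5
```

```bash
python3 -m inch '[[-0.001,0,0.035,0,0.8],[-0.001,0,0.07,0,0.8],[-0.001,0,0.095,0,0.8],[-0.001,0,0.104,0,0.8],[-0.001,0,0.104,0,0.8],[-0.001,0,0.104,0,0.8]]'; python3 -m inch '[[0,0,0,0,0.1],[0,0,0,0,0.1],[0,0,0,0,0.1],[0,0,0,0,0.1],[0,0,0,0,0.1],[0,0,0,0,0.1]]'; python3 -m inch '[[0,0,-0.02,0,0.1],[0,0,-0.05,0,0.1],[0,0,-0.08,0,0.1],[0,0,-0.1,0,0.1],[0,0,-0.1,0,0.1],[0,0,-0.1,0,0.1]]';python3 - <<'E'
from h import *
go(593.8,314.8,290,1.534)
E
```

```text
time: 32.78
tool_pos: [467.4, 436.4, 187.9]
tcp_rot: [-3.141, -0.001, 0.135]
contact_force: [-0.9, -0.4, 0.2]
grip_width: 73.8
finger_force: 0.0
time: 33.28
tool_pos: [466.9, 436.3, 187.4]
tcp_rot: [-3.141, -0.001, 0.136]
contact_force: [0.5, -0.8, 4.8]
grip_width: 44.0
finger_force: 30.0
time: 33.78
tool_pos: [466.8, 436.3, 287.6]
tcp_rot: [-3.141, -0.002, 0.136]
contact_force: [0.6, -0.2, -1.4]
grip_width: 43.9
finger_force: 30.0
shift [0.1094, 0.1376, -0.0024, -1.3982] rows 11.2
```

```bash
python3 -m inch '[[0.014,0.017,0,-0.12,0.1],[0.028,0.034,0,-0.24,0.1],[0.042,0.052,0,-0.36,0.1],[0.056,0.07,0,-0.48,0.1],[0.07,0.088,0,-0.6,0.1],[0.084,0.106,0,-0.72,0.1],[0.098,0.124,0,-0.84,0.1],[0.109,0.1375,0,-0.96,0.1]]'; python3 -m inch '[[0,0,0,-0.12,0.1],[0,0,0,-0.24,0.1],[0,0,0,-0.36,0.1],[0,0,0,-0.438,0.1],[0,0,0,-0.438,0.1],[0,0,0,-0.438,0.1],[0,0,0,-0.438,0.1]]'; python3 - <<'E'
from h import *
p=capture('wrist')
m=mask(p,(20,100,50),(35,255,255))
c=max(cv2.findContours(m,cv2.RETR_EXTERNAL,cv2.CHAIN_APPROX_NONE)[0],key=cv2.contourArea).reshape(-1,2)
print(get_obs()['grip_width']);im=p['color'][120:300,220:440];save('w8',{'color':cv2.resize(im,(660,540))})
go(593.8,314.8,193,1.534)
E
```

```text
time: 34.45
tool_pos: [594.1, 313.0, 284.0]
tcp_rot: [-3.139, 0.003, 1.101]
contact_force: [0.4, 1.0, -0.7]
grip_width: 44.0
finger_force: 30.0
time: 35.03
tool_pos: [593.1, 314.7, 285.4]
tcp_rot: [-3.14, 0.001, 1.531]
contact_force: [-0.8, -0.0, -1.4]
grip_width: 43.9
finger_force: 30.0
43.821811101133164
shift [0.0001, 0.0006, 0.0928, -0.0022] rows 2.2
```

View pics/w8.png

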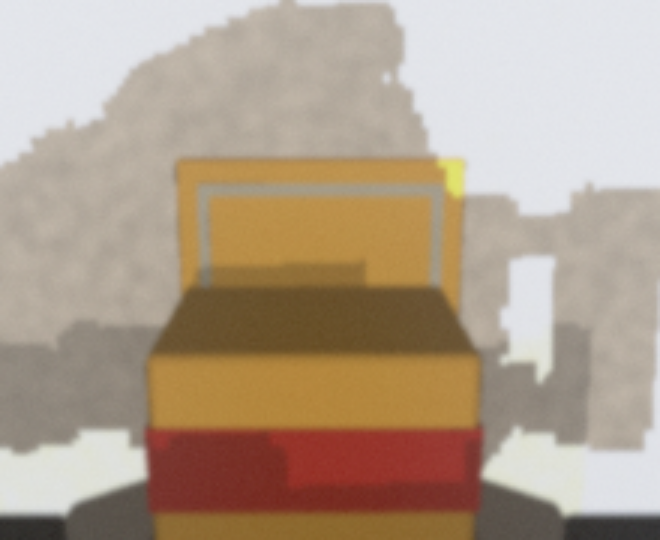

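The carton is square over the outline, with the mat end at crop y=158, x 177–466.

```bash
python3 - <<'E'
from h import *
p=capture('wrist');a=at(p,(279,172.5),4);b=at(p,(375.3,172.5),4);print(a,b,(a+b)/2)
e=(a+b)/2;w=1.533;print('spot2',e[:2]-55*np.array([np.cos(w),np.sin(w)]))
E
python3 -m inch '[[0,0,0.03,0,0.1],[0,0,0.06,0,0.1],[0,0,0.075,0,0.1],[0,0,0.075,0,0.1],[0,0,0.075,0,0.1]]'; python3 - <<'E'
from h import *
go(593.8,314.8,193,1.534)
E
```

```text
[559.5 370.7   4. ] [634.1 367.8   4. ] [596.8  369.25   4.  ]
spot2 [594.72169694 314.28928079]
time: 35.55
tool_pos: [593.3, 314.7, 211.1]
tcp_rot: [-3.14, 0.001, 1.533]
contact_force: [0.7, 0.4, -0.2]
grip_width: 43.5
finger_force: 30.0
shift [0.0001, 0.0005, 0.0181, -0.0009] rows 0.4
```

```bash
python3 -m inch '[[0,0.001,0.01,0,0.1],[0,0.001,0.016,0,0.1],[0,0.001,0.019,0,0.1],[0,0.001,0.019,0,0.1],[0,0.001,0.019,0,0.1]]';python3 -m inch '[[0,0,0,0,0.6],[0,0,0,0,0.6],[0,0,0,0,0.6],[0,0,0,0,0.6],[0,0,0,0,0.6]]';python3 -m inch '[[0,0,-0.02,0,0.6],[0,0,-0.05,0,0.6],[0,0,-0.09,0,0.6],[0,0,-0.13,0,0.8],[0,0,-0.15,0,0.8],[0,0,-0.15,0,0.8],[0,0,-0.15,0,0.8]]'; python3 - <<'E'
from h import *
ps=[capture(n) for n in('wrist','scene','side')]
track(ps,'yellow1',594,314.5,1.532,z0=4)
track(ps,'yellow1',586,115,1.532,z0=4)
track(ps,'blue1',588,-129.5,1.651,z0=4)
track(ps,'blue1',596,-229.5,1.651,z0=4)
for q in ps[1:]:
    for t in('mug','coaster'): print(t,[(np.round(r['centre']).tolist(),round(r['conf'],2),at(q,r['centre'],4).tolist()) for r in tip_of(q,t)[:2]])
    print('top',[(np.round(r['centre']).tolist(),round(r['conf'],2),at(q,r['centre'],54).tolist()) for r in tip_of(q,'marker_top')[:2]])
go(600,-40,343,1.571)
E
```

```text
time: 35.97
tool_pos: [594.4, 314.7, 192.9]
tcp_rot: [3.141, 0.0, 1.534]
contact_force: [-0.3, -0.6, -0.8]
grip_width: 43.9
finger_force: 30.0
time: 36.38
tool_pos: [594.4, 314.7, 193.0]
tcp_rot: [3.141, -0.0, 1.534]
contact_force: [0.1, -0.6, 1.0]
grip_width: 54.9
finger_force: 0.0
time: 36.97
tool_pos: [594.4, 314.7, 344.3]
tcp_rot: [3.139, -0.001, 1.534]
contact_force: [-0.2, -0.3, -0.5]
grip_width: 72.7
finger_force: 0.0
yellow1 3 views [np.float64(594.2), np.float64(315.9), np.float64(1.54), np.float64(0.065)] 
yellow1 3 views [np.float64(585.2), np.float64(116.8), np.float64(1.517), np.float64(0.294)] 
blue1 2 views [np.float64(587.3), np.float64(-129.6), np.float64(1.669), np.float64(0.087)] 
blue1 2 views [np.float64(594.6), np.float64(-231.5), np.float64(1.655), np.float64(0.45)] 
mug [([372.0, 230.0], 0.87, [441.8, 134.9, 4.0]), ([276.0, 293.0], 0.59, [666.4, -68.9, 4.0])]
coaster [([376.0, 234.0], 0.61, [455.2, 144.0, 4.0]), ([430.0, 338.0], 0.19, [750.7, 264.6, 4.0])]
top [([276.0, 288.0], 0.49, [694.3, -62.8, 54.0])]
mug [([307.0, 310.0], 0.86, [442.6, 150.8, 4.0]), ([178.0, 287.0], 0.67, [751.0, 270.0, 4.0])]
coaster [([180.0, 287.0], 0.73, [748.9, 267.9, 4.0])]
top [([268.0, 200.0], 0.38, [713.1, -62.9, 54.0])]
shift [-0.3543, 0.0188, -0.0002, -0.0373] rows 8.5
```

All four cartons are placed. Now the marker: I look at it from the wrist with yaw 0.

```bash
python3 -m inch '[[-0.042,0.002,0,0.12,0.8],[-0.084,0.004,0,0.24,0.8],[-0.126,0.006,0,0.36,0.8],[-0.168,0.008,0,0.48,0.8],[-0.21,0.01,0,0.6,0.8],[-0.252,0.012,0,0.72,0.8],[-0.294,0.015,0,0.84,0.8],[-0.33,0.032,0,0.96,0.8]]';python3 -m inch '[[0,0,0,0.12,0.8],[0,0,0,0.24,0.8],[0,0,0,0.36,0.8],[0,0,0,0.48,0.8],[0,0,0,0.575,0.8],[0,0,0,0.575,0.8],[0,0,0,0.575,0.8]]'; python3 - <<'E'
from h import *
p=capture('wrist');save('w9',p)
print([(np.round(r['centre'],1).tolist(),round(r['conf'],2),at(p,r['centre'],54).tolist()) for r in tip_of(p,'marker_top')[:2]],[(np.round(r['centre'],1).tolist(),round(r['conf'],2),at(p,r['centre'],0).tolist()) for r in tip_of(p,'marker_base')[:2]])
np.save('pose9.npy',p['pose'])
E
```

```text
time: 38.68
tool_pos: [612.4, -17.7, 343.3]
tcp_rot: [-3.141, 0.001, 0.568]
contact_force: [2.4, 0.9, 0.7]
grip_width: 73.4
finger_force: 0.0
time: 39.27
tool_pos: [613.8, -15.6, 342.9]
tcp_rot: [3.141, -0.0, 0.002]
contact_force: [-0.7, 0.3, 1.0]
grip_width: 73.2
finger_force: 0.0
[([384.4, 126.4], 0.64, [702.3, -61.2, 54.0])] [([298.8, 131.0], 0.57, [700.6, 8.5, 0.0])]
```

View pics/w9.png

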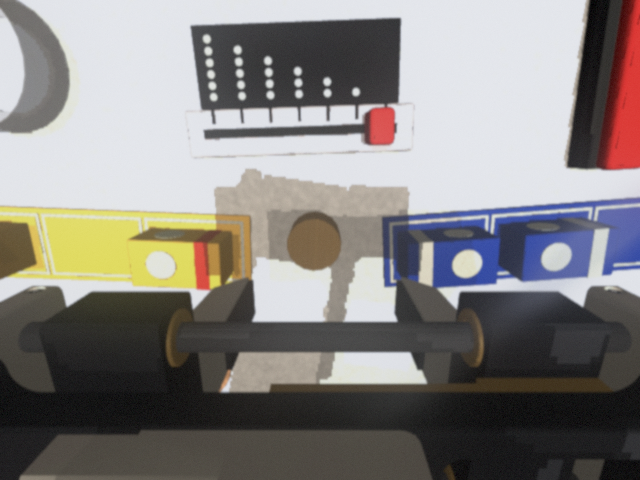

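The marker grip top is at (381,126). The pip columns from right to left are 1 (356), 2 (328), 3 (299), 4 (270), 5 (240), 6 (210). The four-pip tick is at (270,113).

```bash
python3 - <<'E'
from h import *
p=capture('wrist');q=[capture('scene'),capture('side')]
for n,px in(('tick4',(270,113)),('tick6',(213,115)),('tick1',(357,111)),('tl',(188,112)),('tr',(412,104)),('bl',(194,157)),('br',(412,149.5))): print(n,at(p,px,14))
m=mask(p,(0,140,60),(8,255,255))|mask(p,(172,140,60),(180,255,255))
for r in rect(p,m,54,100): print(r)
ctr=None
for v in q:
    m=mask(v,(0,140,60),(8,255,255))|mask(v,(172,140,60),(180,255,255))
    print([r for r in rect(v,m,34,10) if abs(r[0]-700)<60 and abs(r[1]+60)<60])
E
```

```text
tick4 [715.   32.2  14. ]
tick6 [713.4  82.   14. ]
tick1 [716.7 -43.5  14. ]
tl [715.8 103.5  14. ]
tr [722.4 -90.9  14. ]
bl [677.8 102.5  14. ]
br [684.5 -93.7  14. ]
(588.9, 90.9, 43.3, 10.7, -2.3, [201.0, 265.0])
(702.7, -58.9, 25.3, 17.8, 2.2, [381.0, 126.0])
(726.7, -234.3, 119.6, 30.5, 14.7, [624.0, 88.0])
[(688.4, -61.8, 25.0, 17.3, 6.0, [277.0, 292.0])]
[(706.0, -60.7, 52.8, 24.0, -46.0, [270.0, 207.0])]
```

```bash
python3 - <<'E'
from h import *
go(701,-60,270,0.03)
E
```

```text
shift [0.0872, 0.0444, 0.0728, -0.0303] rows 2.9
```

```bash
python3 -m inch '[[0.087,0.044,0.03,-0.03,0.6],[0.087,0.044,0.073,-0.03,0.6],[0.087,0.044,0.073,-0.03,0.6],[0.087,0.044,0.073,-0.03,0.6],[0.087,0.044,0.073,-0.03,0.6],[0.087,0.044,0.073,-0.03,0.6]]'; python3 -m inch '[[0,0,0.03,0,0.6],[0,0,0.06,0,0.6],[0,0,0.07,0,0.6],[0,0,0.07,0,0.6],[0,0,0.07,0,0.6]]'; python3 -m inch '[[0,0,0,0,0.4],[0,0,0,0,0.3],[0,0,0,0,0.2],[0,0,0,0,0.1],[0,0,0,0,0.05],[0,0,0,0,0.05],[0,0,0,0,0.05],[0,0,0,0,0.05]]'; python3 - <<'E'
from h import *
go(699.3,31.5,199,0.03)
E
```

```text
time: 40.07
tool_pos: [700.7, -59.5, 270.3]
tcp_rot: [-3.142, -0.0, 0.029]
contact_force: [0.3, 0.1, 0.5]
grip_width: 55.0
finger_force: 0.0
time: 40.48
tool_pos: [701.0, -59.4, 202.4]
tcp_rot: [3.141, -0.003, 0.029]
contact_force: [-1.0, -0.8, 0.4]
grip_width: 55.3
finger_force: 0.0
time: 41.15
tool_pos: [700.8, -59.8, 200.0]
tcp_rot: [3.141, -0.0, 0.029]
contact_force: [0.1, -0.6, 2.2]
grip_width: 19.9
finger_force: 30.0
shift [0.0011, -0.0913, 0.001, -0.0012] rows 2.2
```

```bash
python3 -m inch '[[0,-0.012,0,0,0.05],[0,-0.024,0,0,0.05],[0,-0.036,0,0,0.05],[0,-0.048,0,0,0.05],[0,-0.06,0,0,0.05],[0,-0.072,0,0,0.05],[0,-0.084,0,0,0.05],[0,-0.0915,0,0,0.05]]'; python3 -m inch '[[0,0,0,0,0.05],[0,0,0,0,0.05],[0,0,0,0,0.05],[0,0,0,0,0.3],[0,0,0,0,0.55],[0,0,0,0,0.55],[0,0,0,0,0.55],[0,0,0,0,0.55]]'; python3 -m inch '[[0,0,-0.04,0,0.55],[0,0,-0.08,0,0.55],[0,0,-0.12,0,0.55],[-0.04,0,-0.14,0,0.55],[-0.085,0,-0.14,0,0.55],[-0.085,0,-0.14,0,0.55],[-0.085,0,-0.14,0,0.55]]'; python3 - <<'E'
from h import *
p=capture('wrist');
m=mask(p,(0,140,60),(8,255,255))|mask(p,(172,140,60),(180,255,255))
print([r for r in rect(p,m,54,100) if abs(r[0]-700)<40])
save('w10',{'color':cv2.resize(p['color'][:300,:],(800,375))})
go(560,40,420,0.03)
E
```

```text
time: 41.82
tool_pos: [697.8, 34.1, 200.0]
tcp_rot: [-3.141, 0.001, 0.03]
contact_force: [-3.0, -1.4, 5.2]
grip_width: 19.5
finger_force: 30.0
time: 42.48
tool_pos: [698.2, 31.8, 199.4]
tcp_rot: [-3.142, 0.0, 0.029]
contact_force: [-0.4, -1.1, 0.3]
grip_width: 47.7
finger_force: 0.0
time: 43.07
tool_pos: [610.7, 29.4, 340.0]
tcp_rot: [-3.141, 0.002, 0.028]
contact_force: [1.3, 0.6, 0.5]
grip_width: 50.5
finger_force: 0.0
[(700.0, 34.6, 25.0, 17.6, 1.6, [322.0, 124.0])]
shift [-0.0522, -0.0122, -0.0797, -0.0016] rows 2.3
```

View pics/w10.png

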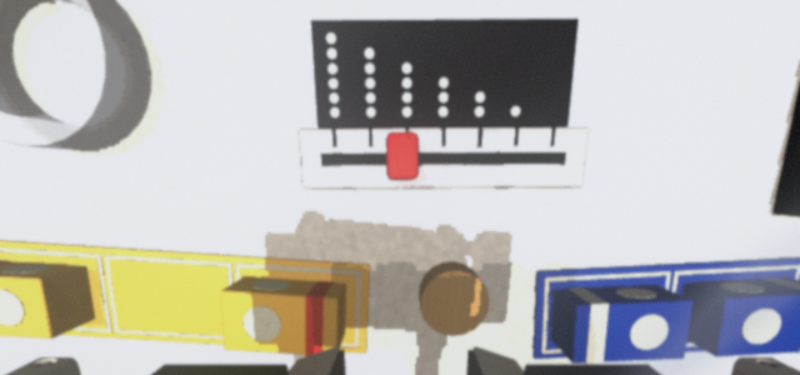

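The grip (crop 403,156) stands at the four-pip column (crop 407), about 2–3 mm past it. I measure exactly.

```bash
python3 - <<'E'
from h import *
p=capture('wrist');g=cv2.cvtColor(p['color'],cv2.COLOR_RGB2GRAY).astype(float)
prof=g[109:114].mean(0)
xs=np.arange(255,460);d=(prof[255:460]<150)
n,l=cv2.connectedComponents(d.astype(np.uint8).reshape(1,-1))
for i in range(1,n):
    s=xs[(l[0]==i)];print(s.mean(),len(s),at(p,(s.mean(),111.5),14))
m=mask(p,(0,140,60),(8,255,255))|mask(p,(172,140,60),(180,255,255));m[:, :280]=0;m[:,370:]=0;m[170:]=0
y,x=np.nonzero(m);print(x.min(),x.max(),y.min(),y.max(),at(p,(x.min()-.5,124),54),at(p,(x.max()+.5,124),54))
E
```

```text
267.0 3 [713.5  82.   14. ]
295.5 2 [714.2  57.4  14. ]
321.0 19 [714.8  35.4  14. ]
354.0 3 [715.6   7.   14. ]
383.0 3 [716.3 -18.1  14. ]
412.0 3 [717.  -43.1  14. ]
441.0 3 [717.7 -68.1  14. ]
309 333 110 145 [702.4  44.2  54. ] [702.9  25.3  54. ]
```

The grip is 3 mm past the tick (34.7 vs 31.7), so I re-centre it by closing the fingers at the corrected position.

```bash
python3 - <<'E'
from h import *
go(699,30.8,270,0.03)
E
```

```text
shift [0.0854, 0.0008, 0.0703, -0.0016] rows 2.7
```

```bash
python3 -m inch '[[0.085,0.001,0,0,0.55],[0.085,0.001,0.03,0,0.55],[0.085,0.001,0.07,0,0.55],[0.085,0.001,0.07,0,0.55],[0.085,0.001,0.07,0,0.55],[0.085,0.001,0.07,0,0.55]]'; python3 -m inch '[[0,0,0.03,0,0.55],[0,0,0.06,0,0.55],[0,0,0.07,0,0.55],[0,0,0.07,0,0.55],[0,0,0.07,0,0.55]]'; python3 - <<'E'
from h import *
go(699,30.8,200,0.03)
E
python3 -m inch '[[0,0,0,0,0.4],[0,0,0,0,0.3],[0,0,0,0,0.2],[0,0,0,0,0.1],[0,0,0,0,0.05],[0,0,0,0,0.05],[0,0,0,0,0.05],[0,0,0,0,0.05]]'
```

```text
time: 43.67
tool_pos: [698.6, 30.7, 269.8]
tcp_rot: [3.142, 0.0, 0.029]
contact_force: [0.7, -0.2, 0.8]
grip_width: 50.4
finger_force: 0.0
time: 44.08
tool_pos: [698.7, 30.7, 201.9]
tcp_rot: [3.141, -0.002, 0.029]
contact_force: [1.3, 0.1, 1.3]
grip_width: 49.9
finger_force: 0.0
shift [0.0003, -0.0001, 0.0019, -0.0013] rows 0.0
time: 44.75
tool_pos: [698.4, 30.9, 200.5]
tcp_rot: [-3.142, -0.001, 0.029]
contact_force: [0.1, 1.5, 6.1]
grip_width: 19.9
finger_force: 30.0
```

```bash
python3 -m inch '[[0,0,0,0,0.3],[0,0,0,0,0.55],[0,0,0,0,0.55],[0,0,0,0,0.55],[0,0,0,0,0.55]]'; python3 -m inch '[[0,0,-0.04,0,0.55],[0,0,-0.08,0,0.55],[0,0,-0.12,0,0.55],[-0.04,0,-0.14,0,0.55],[-0.085,0,-0.14,0,0.55],[-0.085,0,-0.14,0,0.55],[-0.085,0,-0.14,0,0.55],[-0.085,0,-0.14,0,0.55]]'; python3 - <<'E'
from h import *
p=capture('wrist');g=cv2.cvtColor(p['color'],cv2.COLOR_RGB2GRAY).astype(float)
prof=g[109:114].mean(0)
xs=np.arange(255,460);d=(prof[255:460]<150)
n,l=cv2.connectedComponents(d.astype(np.uint8).reshape(1,-1))
for i in range(1,n):
    s=xs[(l[0]==i)];print(s.mean(),len(s),at(p,(s.mean(),111.5),14))
m=mask(p,(0,140,60),(8,255,255))|mask(p,(172,140,60),(180,255,255));m[:, :280]=0;m[:,370:]=0;m[170:]=0
y,x=np.nonzero(m);print(x.min(),x.max(),at(p,(x.min()-.5,124),54),at(p,(x.max()+.5,124),54))
go(480,-30,420,0)
E
```

```text
time: 45.17
tool_pos: [698.1, 30.6, 199.3]
tcp_rot: [3.142, 0.001, 0.028]
contact_force: [0.4, -0.3, -0.8]
grip_width: 48.4
finger_force: 0.0
time: 45.83
tool_pos: [613.3, 28.2, 340.3]
tcp_rot: [3.141, -0.001, 0.029]
contact_force: [0.1, 1.1, 1.1]
grip_width: 50.5
finger_force: 0.0
265.5 2 [714.5  82.2  14. ]
294.5 2 [715.2  57.2  14. ]
323.5 6 [715.9  32.2  14. ]
352.5 2 [716.6   7.2  14. ]
382.0 3 [717.3 -18.3  14. ]
411.0 3 [718.  -43.3  14. ]
440.0 3 [718.8 -68.3  14. ]
312 336 [703.4  40.8  54. ] [704.   21.9  54. ]
shift [-0.1356, 0.0543, -0.0799, 0.0286] rows 4.0
```

```bash
python3 -m inch '[[-0.03,0.01,-0.08,0,0.8],[-0.07,0.03,-0.1,0,0.8],[-0.1,0.04,-0.12,0,0.8],[-0.14,0.05,-0.12,0,0.8],[-0.18,0.05,-0.12,0,0.8],[-0.2,0.05,-0.12,0,0.8],[-0.2,0.05,-0.12,0,0.8],[-0.2,0.05,-0.12,0,0.8]]'; python3 - <<'E'
from h import *
ps=[capture(n) for n in('wrist','scene','side')]
for t,x,y,w in(('yellow1',594,314.5,1.533),('yellow1',586.5,115,1.533),('blue1',588,-129.5,1.651),('blue1',596,-229.5,1.651)): track(ps,t,x,y,w,z0=4,each=True)
print('mug base fit', [proj(q,(451,139,4)) for q in ps])
a=cv2.resize(ps[1]['color'][160:400,60:600],(800,356));b=cv2.resize(ps[2]['color'][140:440,120:460],(276,244));c=cv2.resize(ps[0]['color'],(325,244))
im=np.zeros((600,800,3),np.uint8);im[:356]=a;im[356:,:276]=b;im[356:,280:605]=c;save('fin',{'color':im})
E
```

```text
time: 46.55
tool_pos: [413.9, -27.8, 460.9]
tcp_rot: [3.141, -0.002, 0.027]
contact_force: [1.0, -0.7, 1.3]
grip_width: 73.5
finger_force: 0.0
yellow1 3 views [np.float64(594.5), np.float64(316.0), np.float64(1.518), np.float64(0.057)] [[np.float64(594.8), np.float64(318.3), np.float64(1.516), np.float64(0.022)], [np.float64(592.4), np.float64(315.6), np.float64(1.555), np.float64(0.037)], [np.float64(594.6), np.float64(315.3), np.float64(1.517), np.float64(0.066)]]
yellow1 3 views [np.float64(585.9), np.float64(116.4), np.float64(1.513), np.float64(0.06)] [[np.float64(586.5), np.float64(116.8), np.float64(1.514), np.float64(0.054)], [np.float64(585.2), np.float64(116.4), np.float64(1.518), np.float64(0.061)], [np.float64(585.3), np.float64(115.2), np.float64(1.532), np.float64(0.038)]]
blue1 3 views [np.float64(587.3), np.float64(-129.1), np.float64(1.664), np.float64(0.366)] [[np.float64(587.5), np.float64(-128.3), np.float64(1.663), np.float64(0.03)], [np.float64(586.8), np.float64(-130.1), np.float64(1.645), np.float64(0.055)], [np.float64(602.1), np.float64(-221.8), np.float64(2.39), np.float64(0.528)]]
blue1 3 views [np.float64(596.1), np.float64(-230.8), np.float64(1.657), np.float64(0.212)] [[np.float64(595.8), np.float64(-229.5), np.float64(1.665), np.float64(0.037)], [np.float64(596.2), np.float64(-231.0), np.float64(1.658), np.float64(0.052)], [np.float64(599.1), np.float64(-219.9), np.float64(2.407), np.float64(0.529)]]
mug base fit [array([196.1, 171.5]), array([373.9, 233. ]), array([307. , 305.4])]
```

View pics/fin.png

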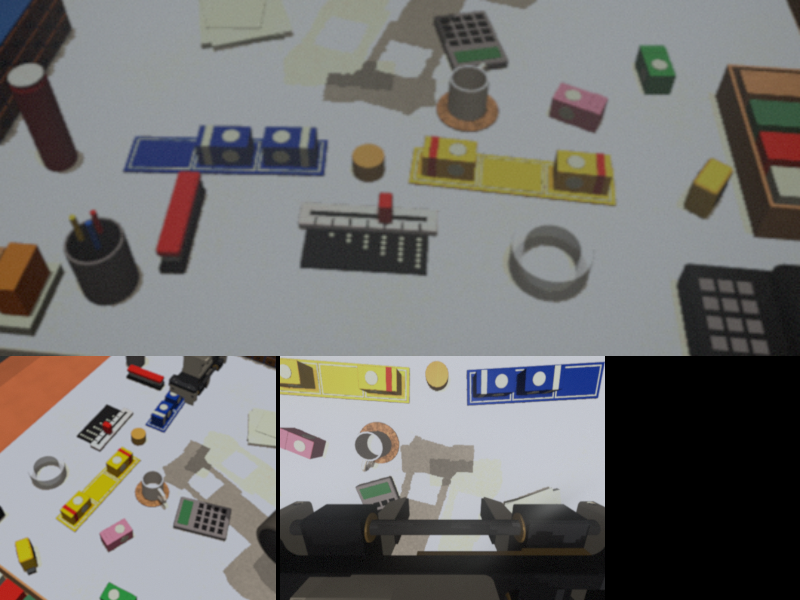

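The final view shows both blue cartons (225,145 and 290,145) and both yellow cartons (450,158 and 582,172) square in their own spots. The mug is on the coaster (468,95), and the marker is at the four-pip column (386,207). The bystanders are untouched and the arm is clear.

```bash
python3 - <<'E'
from h import *
print(close_job())
E
```

```text
the job is handed in; nothing more can be done
None
```

The job is handed in: the mug stands on the coaster, two blue and two yellow cartons lie in spots of their own colour, and the red marker is at four pips, with nothing else moved.

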